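# Clamp the samples in the bench shaker and set its speed

### The job

Load every bottle and jar standing on the bench at the left of the shaker upright into its carrier, in one row between the end stop and the sprung jaw; use the handwheel to open the jaw far enough and then to close it until the row is tight and the jaw's pad is pressed back about half of its spring travel, neither loose nor against its stop. Only when the row is clamped, turn the speed selector from off clockwise by four clicks. Move the jaw with its handwheel only, not by pushing it.

Things in the scene. Friction and masses are not known exactly. Their poses are not given: they have to be found in the camera images.
- bottle_a: The larger brown reagent bottle with a narrow neck, round, 54 mm in diameter, 105 mm tall, closed; black cap 30 mm wide, from 87 to 105 mm high. Loose, 0.10 to 0.20 kg, stands on the table at the left of the shaker; may be absent. Origin at the centre of its underside, z up.
- bottle_d: Small slim brown reagent bottle with a narrow neck, round, 37 mm in diameter, 85 mm tall, closed; black cap 20 mm wide, from 71 to 85 mm high. Loose, 0.06 kg, stands on the table at the left of the shaker; may be absent. Origin at the centre of its underside, z up.
- jar_l: Large squat straight-sided amber jar, round, 62 mm in diameter, 60 mm tall, closed; black lid 59 mm wide, from 44 to 60 mm high. Loose, 0.12 to 0.22 kg, stands on the table at the left of the shaker; may be absent. Origin at the centre of its underside, z up.
- jar_m: Middle-sized squat straight-sided amber jar, round, 52 mm in diameter, 54 mm tall, closed; black lid 49 mm wide, from 38 to 54 mm high. Loose, 0.08 to 0.16 kg, stands on the table at the left of the shaker; may be absent. Origin at the centre of its underside, z up.
- jar_s: Small squat straight-sided amber jar, round, 44 mm in diameter, 46 mm tall, closed; black lid 41 mm wide, from 30 to 46 mm high. Loose, 0.08 kg, stands on the table at the left of the shaker; may be absent. Origin at the centre of its underside, z up.
- shaker: White bench shaker, 164 x 450 mm, fixed to the bench. Origin at the centre of its underside; its y axis runs along the row of samples, from the control console (at -y, top 132 mm high) to the handwheel (at +y). On it lies the carrier, an open tray with an aluminium floor 72 mm above the table, between the end stop at -y and the jaw at +y.
- tray_end (a point): Point on the carrier floor in the middle of the face of the end stop; axes as the shaker's. Bottles and jars stand in a row from here along +y, on the floor at this height. The tray is 72 mm wide inside (x from -36 to 36 mm), between steel guide rods that stand up to 26 mm above the floor; the end stop stands 54 mm above it.
- jaw: Sliding jaw between the guide rods, 96 mm wide, top 50 mm above the carrier floor, 42 mm long with its pad. The handwheel drives it along the shaker's y axis by a toothed belt, 18 mm for each radian; gap from end stop to pad 86 to 242 mm. It carries the pad on springs at its -y side. Origin 20 mm on the +y side of the face of the free pad, at table height.
- pad_face (a point): Middle of the pad's rubber face, 27 mm above the carrier floor; axes as the shaker's (y points from the row to the jaw). The pad is 64 mm wide and 48 mm high. Its y in the frame of tray_end is the gap for the row.
- pad (a joint): How far the sprung pad is pressed back into the jaw, m: 0 = free, 0.012 = on its stop, where the 12 mm slit between pad and jaw is closed; 0.006 is half way. It needs 4 N to start and 1.2 N for each further mm. Pushing a loose row of samples along presses it by less than 3 mm.
- handwheel (a joint): Angle of the handwheel, rad, vertical axis. It grows anticlockwise seen from above, which opens the jaw (moves it to +y); clockwise closes it. Stays where it is left; turning it takes about 0.3 N m, and up to 0.6 N m against the pad. Stops at about -0.2 and 8.4.
- wheel_center (a point): Point on the handwheel's axis at the height of its rim (160 mm above the table). The black rim is a round bar 14 mm thick on a circle of 53 mm radius; three spokes slope down inward to a hub of 15 mm radius, its top 6 mm below this point. Under the wheel stands a pedestal of 21 mm radius, 118 mm high.
- wheel_spoke (a point): Point in the middle of the rim where one spoke meets it, turning with the wheel; the two other spokes are 120 degrees to either side.
- dial (a joint): Angle of the black speed selector on the console, rad, vertical axis, growing clockwise seen from above. 0 = off, white line pointing to the shaker's -x side at the long tick; a click (detent) every 30 degrees (0.524), one for each short tick, into which it pulls itself with up to 0.05 N m. Stops at about -0.1 and 4.3.
- dial_grip (a point): Point on the selector's axis at gripping height, 163 mm above the table. Its grip is a bar 12 mm thick, 44 mm long and 27 mm high (141 to 168 mm above the table) that lies along the shaker's x axis when off; round skirt 46 mm wide below it.
Mind the look-alikes: they are no part of the job. What is shaped like the bottle_a but purple is not meant.

How it is judged:
On the way:
1. all bottles and jars stand upright in the carrier, clamped with the pad pressed about half way, the selector still off (x of bottle_a in the frame of shaker between -0.022 and 0.022 m and y of each of bottle_a, bottle_d, jar_l, jar_m, jar_s in the frame of tray_end above 0.01 m and y of each of bottle_a, bottle_d, jar_l, jar_m, jar_s in the frame of pad_face below -0.01 m and z of bottle_a in the frame of tray_end between -0.004 and 0.006 m and angle between each of bottle_a, bottle_d, jar_l, jar_m, jar_s's own z axis and vertical below 0.12 rad and x of bottle_d in the frame of shaker between -0.022 and 0.022 m and z of bottle_d in the frame of tray_end between -0.004 and 0.006 m and x of jar_l in the frame of shaker between -0.022 and 0.022 m and z of jar_l in the frame of tray_end between -0.004 and 0.006 m and x of jar_m in the frame of shaker between -0.022 and 0.022 m and z of jar_m in the frame of tray_end between -0.004 and 0.006 m and x of jar_s in the frame of shaker between -0.022 and 0.022 m and z of jar_s in the frame of tray_end between -0.004 and 0.006 m and value of joint pad between 0.003 and 0.0095 m and value of joint dial below 0.25 rad), for 0.2 s.
At the end, for the whole second after the job is handed in: every bottle and jar present stands upright (within 0.12 rad) on the carrier floor between end stop and pad, at rest; the pad is pressed back 3 to 9.5 mm of its 12 mm; the selector is in its fourth click from off (2.09 rad, within 0.14) (x of bottle_a in the frame of shaker between -0.022 and 0.022 m and y of each of bottle_a, bottle_d, jar_l, jar_m, jar_s in the frame of tray_end above 0.01 m and y of each of bottle_a, bottle_d, jar_l, jar_m, jar_s in the frame of pad_face below -0.01 m and z of bottle_a in the frame of tray_end between -0.004 and 0.006 m and angle between each of bottle_a, bottle_d, jar_l, jar_m, jar_s's own z axis and vertical below 0.12 rad and x of bottle_d in the frame of shaker between -0.022 and 0.022 m and z of bottle_d in the frame of tray_end between -0.004 and 0.006 m and x of jar_l in the frame of shaker between -0.022 and 0.022 m and z of jar_l in the frame of tray_end between -0.004 and 0.006 m and x of jar_m in the frame of shaker between -0.022 and 0.022 m and z of jar_m in the frame of tray_end between -0.004 and 0.006 m and x of jar_s in the frame of shaker between -0.022 and 0.022 m and z of jar_s in the frame of tray_end between -0.004 and 0.006 m and value of joint pad between 0.003 and 0.0095 m and value of joint dial between 1.95 and 2.24 rad and linear speed of each of bottle_a, bottle_d, jar_l, jar_m, jar_s below 0.02 m/s); the robot touches nothing.
It fails at once if the gripper or arm pushes the jaw (over 10 N) (contact force between jaw and the fingers above 10 N or contact force between jaw and the arm above 10 N).
Of bottle_a, bottle_d, jar_l, jar_m, jar_s only 3 to 4 are there at a start; the rules pass over those that are not, and their reading is None.
At some moment in a run one of jar_l, jar_m, jar_s may be knocked a few centimetres aside while the robot is not near it.
It also fails if it takes over 210 s, if anything falls off the work surface, if the arm or the gripper's body presses on something with over 40 N, if the wrist force passes 120 N, or if a joint passes its speed limit or range.

### The arm

A 6-joint arm with a two-finger parallel gripper is mounted at the origin on a cart in front of the work surface, level with it; the furniture and walls round the work are solid. World frame = base frame: x ahead of the robot, y to its left, z up, the work surface at z = 0. Lengths are in m, angles in rad, forces in N, time in s.
With the tool pointing down it reaches from about 0.275 to 0.825 m from the base axis. Payload 5.2 kg.
Tool frame: the origin (TCP) lies at the very end of the fingers, on their centre line; the grasp point (between the pads) lies 19 mm behind it (tcp_to_grasp is the distance from the TCP to the grasp point, in m); z points along the fingers, y is the direction in which the jaws open and shut (so a half turn about z gives the same grasp; the last joint's range is limited). The gripper opens to 93 mm and grips with 3 to 60 N. Pads are 15 mm wide; open, the fingers measure 128 mm over their backs; the gripper's body (75 mm by 188 mm) begins 65 mm behind the grasp point.
Start: joints at [1.096, 0.259, 1.535, -0, 1.348, -0.203], TCP at [0.148, 0.53, 0.193] pointing down, gripper open.
Joint ranges: [-3.14, 3.14], [-0.91, 2.08], [0.19, 2.58], [-1.22, 4.36], [0.22, 2.71], [-3.12, 3.12]. Speed limits (rad/s): [2.57, 2.57, 3.14, 3.14, 3.14, 3.14].

### API

Orientations are given as [roll, pitch, yaw] about the fixed x, y, z axes, in that order (R = Rz(yaw) Ry(pitch) Rx(roll)).
In Python, from bench import * gives the robot as it stands. The module is installed in compiled form; this text tells all that it offers.
- The arm moves only by the shell command python3 -m jog 'ROWS' [FORCE]. ROWS is JSON, a list of rows, each a list of 7 numbers: the opening, from 0 (shut) to 1 (fully open), then the shift along the tool's x, y, z in units of 50 mm (1.0 is 50 mm), then the turn, a rotation vector about the tool's x, y, z in rad. A call has 1 to 5 rows; each row shifts and turns the commanded pose from where the row before left it, along the tool's axes as they then stand; what a row does not reach is not made up. A row lasts 1/10 s, in which the tool goes at most 50 mm and 8.59 degrees, less where a joint would pass 70% of its speed; a pose out of reach is approached as far as the arm can. A call is refused whole if a number of a shift passes 1 or a number of a turn 0.15, either way. A call with a gripper value outside its range is refused whole. The fingers move at their own pace and stop on an object; FORCE is the grip in N (left out, the last holds). Time passes only in rows, so rows that do not move let the fingers close. It gives the time, the measured TCP pose, the force and the opening at its end, in the units of the state.
- observe(): the state, without advancing time (a new reading comes with each control period).
- read_camera(name): name is "scene" or "top" or "wrist"; returns a dict with "frame" (400x640x3 uint8, blue, green, red), "range_z" (400x640 float32, m along the optical axis (not along the pixel's ray), 0 where there is no reading), "intrinsics" (3x3 intrinsics, pixels), "view" (4x4, takes a point from world to camera coordinates). Camera axes: x right, y up, looking along -z (the intrinsics and any distortion apply to the point x, -y, -z); pixel columns grow to the right and rows downward; lengths in m; the calibration is good to about 2 mm. A picture is of the moment at which its call begins.
- job_done(): hands the job in, once; it reports no verdict.
The state is a dict: "t": time; "joints": joint angles; "joint_vel": joint speeds; "joint_torque": joint torques, N m; "tool_pos": TCP position; "eef_rot": TCP orientation; "contact_force": force on the tool from outside, world axes, zero at the start; "wrist_torque": the same for the moment, N m; "opening": opening from 0.0 (shut) to 1.0 (fully open).
Only numpy, scipy, OpenCV 4.12 (cv2) and the standard library are available. Lean on these libraries where they do the work, as an engineer would, in place of code of your own. Each camera call takes 0.05 s, during which the arm holds its last target.

## Working session

There is one attempt and no reset: what is moved stays moved. The work goes in short steps, Python scripts to look and compute and a shell command to move; the robot and the scene stay as the last step left them, time stands still between calls to the robot, and variables do not carry over. Pictures are saved under pics/ and viewed, and the job is handed in when it is done.

```bash
mkdir -p pics; ls; cat > h.py <<'E'
from bench import *
import numpy as np, cv2
def snap(n,f):
    c=read_camera(n); cv2.imwrite('pics/'+f,c['frame']); np.savez('pics/'+f+'.npz',**c); return c
def px(c,u,v,z=None):
    # world point from pixel: using depth, or plane z
    K=c['intrinsics'];V=np.array(c['view']);T=np.linalg.inv(V)
    d=np.array([(u-K[0,2])/K[0,0],-(v-K[1,2])/K[1,1],-1.0])
    if z is None:
        p=d*c['range_z'][int(v),int(u)]; return (T@np.r_[p,1])[:3]
    dw=T[:3,:3]@d;o=T[:3,3]; return o+dw*(z-o[2])/dw[2]
def proj(c,p):
    K=c['intrinsics'];q=np.array(c['view'])@np.r_[p,1]
    return K[0,0]*q[0]/-q[2]+K[0,2],K[1,1]*-q[1]/-q[2]+K[1,2]
E
python3 - <<'E'
from h import *
print(observe())
for n in('scene','top','wrist'):
    c=snap(n,n+'0.png');print(n,c['intrinsics'],c['view'],[k for k in c])
E
```

```text
pics
{'t': 0.0, 'joints': array([ 1.09618316e+00,  2.59347847e-01,  1.53605748e+00, -9.07685655e-06,
        1.34795392e+00, -2.02789152e-01]), 'joint_vel': array([-0.00199067, -0.000505  ,  0.0007515 , -0.00063817,  0.00020179,
       -0.00109103]), 'joint_torque': array([ 1.56699287e-03, -4.37315047e+01, -2.83999962e+01,  7.21859699e-02,
        4.13045869e-02, -1.21553176e-04]), 'tool_pos': array([0.14738053, 0.52929976, 0.19252538]), 'eef_rot': array([-3.13986048e+00, -3.47128054e-04,  2.86977036e+00]), 'contact_force': array([ 0.67104641,  0.07276717, -0.23909439]), 'wrist_torque': array([ 0.00426303,  0.01884865, -0.01227236]), 'opening': 0.9990381406774325}
scene [[467.45752783   0.         320.39496029]
 [  0.         467.45752783 198.74536721]
 [  0.           0.           1.        ]] [[ 0.86992518 -0.49305592  0.01122709 -0.38067494]
 [ 0.31029424  0.56487938  0.76461021 -0.29999944]
 [-0.38333754 -0.66166997  0.64439521 -1.20230478]
 [ 0.          0.          0.          1.        ]] ['frame', 'range_z', 'intrinsics', 'view']
top [[508.47077345   0.         319.04294157]
 [  0.         508.47077345 196.85654385]
 [  0.           0.           1.        ]] [[ 0.02953251 -0.9994798   0.01296004  0.05780464]
 [ 0.98793435  0.03115852  0.1517065  -0.47906502]
 [-0.1520314   0.0083234   0.98834062 -1.77217416]
 [ 0.          0.          0.          1.        ]] ['frame', 'range_z', 'intrinsics', 'view']
wrist [[343.53140277   0.         317.63451347]
 [  0.         343.53140277 202.94025069]
 [  0.           0.           1.        ]] [[ 0.26870706  0.96322131 -0.00110589 -0.55060409]
 [-0.93026123  0.25921416 -0.25965759  0.02984696]
 [-0.24982106  0.07080059  0.96570011 -0.39019227]
 [ 0.          0.          0.          1.        ]] ['frame', 'range_z', 'intrinsics', 'view']
```

View pics/scene0.png

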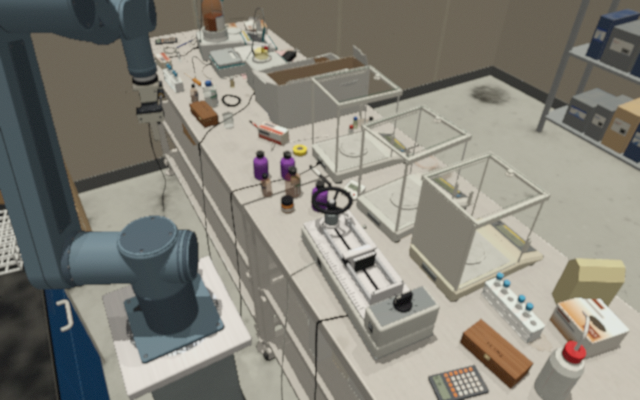

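View pics/top0.png

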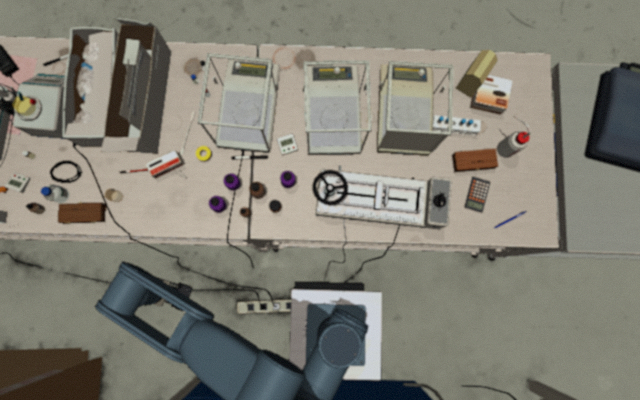

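View pics/wrist0.png

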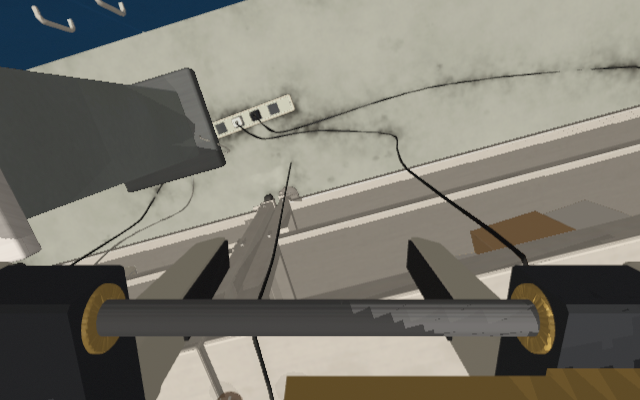

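```bash
python3 - <<'E'
from h import *
c=np.load('pics/top0.png.npz');f=c['frame']
cv2.imwrite('pics/c1.png',cv2.resize(f[145:235,190:330],None,fx=5.6,fy=5.6,interpolation=cv2.INTER_CUBIC))
cv2.imwrite('pics/c2.png',cv2.resize(f[155:235,305:460],None,fx=5.1,fy=5.1,interpolation=cv2.INTER_CUBIC))
c=np.load('pics/scene0.png.npz');f=c['frame']
cv2.imwrite('pics/c3.png',cv2.resize(f[140:350,240:450],None,fx=2.85,fy=2.85,interpolation=cv2.INTER_CUBIC))
E
```

```text
(no output)
```

View pics/c1.png

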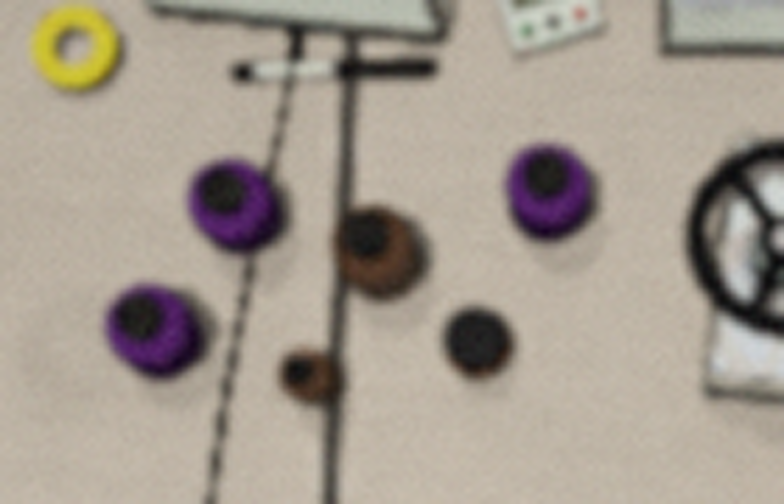

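View pics/c2.png

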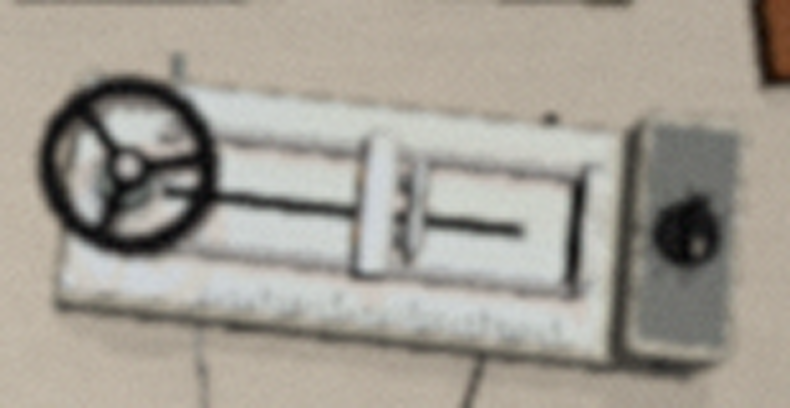

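View pics/c3.png

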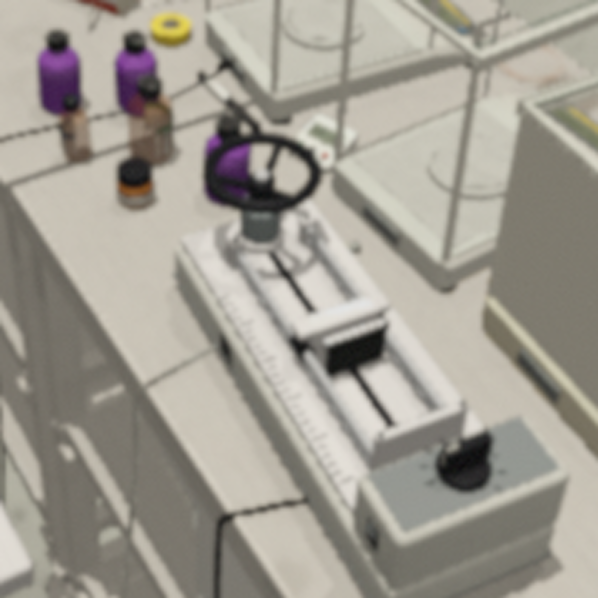

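```bash
python3 - <<'E'
from h import *
c=dict(np.load('pics/top0.png.npz'));f=c['frame']
def P(n,u,v,z=None): print(n,np.round(px(c,u,v,z),4))
A=lambda x,y:(190+x/5.6,145+y/5.6)
B=lambda x,y:(305+x/5.1,155+y/5.1)
for n,q,z in (('bottle_a cap',A(367,236),.105),('bottle_d cap',A(300,371),.085),('jar top',A(478,338),.05),('jarL',A(446,338),.05),('jarR',A(511,338),.05),('purple1',A(545,175),.105),('purple2',A(222,190),.105),('purple3',A(140,315),.105)):
    P(n,*q);P(n,*q,z)
for n,q,z in (('wheelc',B(129,165),.160),('dial',B(690,232),.168),('spokeA',B(85,100),.160),('spokeB',B(205,158),.16),('spokeC',B(108,232),.16),('endstop top L',B(583,170),.126),('endstop bottom',B(570,292),.126),('console TL',B(645,112),.132),('console BL',B(622,355),.132),('console TR',B(745,125),.132),('console BR',B(728,358),.132),('jaw TR',B(395,135),.122),('jaw BR',B(378,272),.122),('pad top',B(425,158),.122),('pad bot',B(413,262),.122)):
    P(n,*q);P(n,*q,z)
u,v=114,195
P('disc',u,v);P('35',35,208);P('26',28,155)
cv2.imwrite('pics/c4.png',cv2.resize(f[140:240,0:140],None,fx=5.6,fy=5.6,interpolation=cv2.INTER_CUBIC))
E
```

```text
bottle_a cap [0.4936 0.2916 0.1031]
bottle_a cap [0.4933 0.2913 0.105 ]
bottle_d cap [0.4106 0.3298 0.0915]
bottle_d cap [0.4114 0.3307 0.085 ]
jar top [0.4407 0.2256 0.0438]
jar top [0.4399 0.2252 0.05  ]
jarL [0.4389 0.245  0.0529]
jarL [0.4393 0.2452 0.05  ]
jarR [0.4452 0.2068 0.0152]
jarR [0.4405 0.2045 0.05  ]
purple1 [0.5358 0.1844 0.0993]
purple1 [0.5347 0.1841 0.105 ]
purple2 [0.5181 0.3805 0.1102]
purple2 [0.519  0.3813 0.105 ]
purple3 [0.4398 0.4262 0.1075]
purple3 [0.4402 0.4267 0.105 ]
wheelc [0.4916 0.037  0.1575]
wheelc [0.4911 0.037  0.16  ]
dial [ 0.4571 -0.3266  0.1693]
dial [ 0.4573 -0.3269  0.168 ]
spokeA [0.5327 0.067  0.1629]
spokeA [0.5333 0.0669 0.16  ]
spokeB [ 0.4965 -0.0121  0.1645]
spokeB [ 0.4973 -0.0124  0.16  ]
spokeC [0.4456 0.0497 0.167 ]
spokeC [0.4466 0.0495 0.16  ]
endstop top L [ 0.5079 -0.2718  0.0997]
endstop top L [ 0.5033 -0.2663  0.126 ]
endstop bottom [ 0.4248 -0.2634  0.0979]
endstop bottom [ 0.4212 -0.2576  0.126 ]
console TL [ 0.5705 -0.3386 -0.006 ]
console TL [ 0.5427 -0.3064  0.132 ]
console BL [ 0.3839 -0.2995  0.0925]
console BL [ 0.3798 -0.2906  0.132 ]
console TR [ 0.5367 -0.3741  0.1284]
console TR [ 0.536  -0.3731  0.132 ]
console BR [ 0.3808 -0.3624  0.1244]
console BR [ 0.38   -0.3604  0.132 ]
jaw TR [ 0.5244 -0.1417  0.1184]
jaw TR [ 0.5237 -0.1413  0.122 ]
jaw BR [ 0.4307 -0.1307  0.1243]
jaw BR [ 0.4311 -0.131   0.122 ]
pad top [ 0.5137 -0.1655  0.0944]
pad top [ 0.5087 -0.1615  0.122 ]
pad bot [ 0.4454 -0.1612  0.0721]
pad bot [ 0.4385 -0.1541  0.122 ]
disc [0.4651 0.8099 0.0065]
35 [0.4037 1.0599 0.0552]
26 [0.595  1.1153 0.0389]
```

View pics/c4.png

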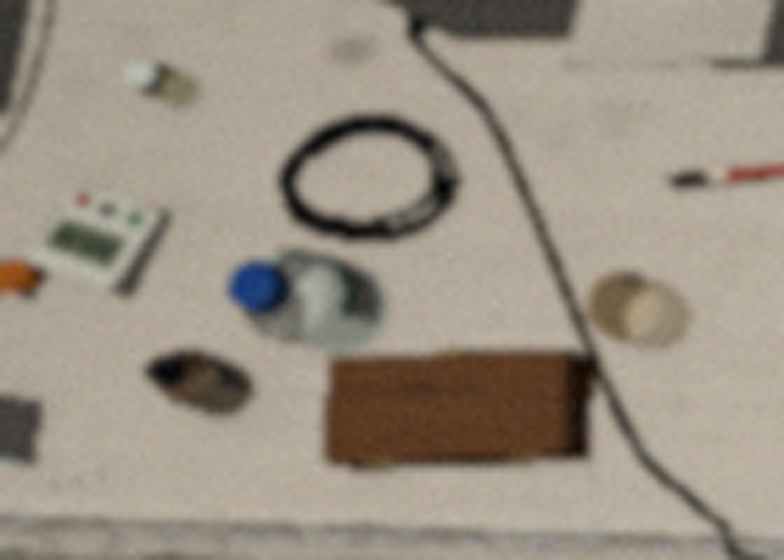

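```bash
python3 - <<'E'
from h import *
c=dict(np.load('pics/top0.png.npz'))
K=c['intrinsics'];T=np.linalg.inv(c['view']);z=c['range_z']
v,u=np.mgrid[0:400,0:640]
p=np.stack([(u-K[0,2])/K[0,0]*z,-(v-K[1,2])/K[1,1]*z,-z,np.ones_like(z)],-1)@T.T
X,Y,Z=p[...,0],p[...,1],p[...,2]
m=(z>0)&(X>0.3)&(X<0.75)&(Y>-.5)&(Y<.6)&(Z>.1)
for y0 in np.arange(-.5,.6,.05):
    k=m&(Y>=y0)&(Y<y0+.05)&(X>.56)
    if k.any(): print(round(y0,2),'minX',X[k].min().round(3),'maxZ',Z[k].max().round(3), 'minX z>.2', X[k&(Z>.2)].min().round(3) if (k&(Z>.2)).any() else None)
E
```

```text
-0.35 minX 0.646 maxZ 0.309 minX z>.2 0.646
-0.3 minX 0.648 maxZ 0.308 minX z>.2 0.648
-0.25 minX 0.65 maxZ 0.305 minX z>.2 0.65
-0.2 minX 0.651 maxZ 0.306 minX z>.2 0.651
-0.15 minX 0.652 maxZ 0.306 minX z>.2 0.652
-0.1 minX 0.644 maxZ 0.326 minX z>.2 0.644
-0.05 minX 0.642 maxZ 0.322 minX z>.2 0.642
-0.0 minX 0.64 maxZ 0.322 minX z>.2 0.64
0.05 minX 0.637 maxZ 0.324 minX z>.2 0.637
0.1 minX 0.635 maxZ 0.323 minX z>.2 0.635
0.2 minX 0.64 maxZ 0.328 minX z>.2 0.64
0.25 minX 0.638 maxZ 0.325 minX z>.2 0.638
0.3 minX 0.643 maxZ 0.321 minX z>.2 0.643
0.35 minX 0.646 maxZ 0.322 minX z>.2 0.646
0.4 minX 0.649 maxZ 0.327 minX z>.2 0.649
0.45 minX 0.653 maxZ 0.32 minX z>.2 0.653
```

```bash
cat >> h.py <<'E'
def plan(x,y,z,phi,o,n=None):
    """rows needed to reach TCP x,y,z with tool y at world angle phi (tool down)"""
    s=observe(); p=np.array(s['tool_pos']); yaw=s['eef_rot'][2]
    t=np.array([x,y,z]); ty=phi+np.pi/2
    d=(ty-yaw+np.pi)%(2*np.pi)-np.pi if abs(ty-yaw)>np.pi+3 else ty-yaw
    q1=np.arctan2(p[1],p[0]); 
    # choose direction via joint 6: q6=q1-phi
    j=s['joints']; cur=j[0]-j[5]; d=phi-cur
    print('t',round(float(s['t']),2),'tcp',np.round(p,4),'phi',round(float(cur),3),'rot',np.round(s['eef_rot'],3),'F',np.round(s['contact_force'],1),'open',round(float(s['opening']),3))
    N=n or max(1,int(np.ceil(np.linalg.norm(t-p)/0.049)),int(np.ceil(abs(d)/0.148)))
    yw=cur+np.pi/2
    for k in range(N):
        w=(t-p)/(N-k); r=(ty-yw)/(N-k)
        a=np.array([w[0]*np.cos(yw)+w[1]*np.sin(yw), w[0]*np.sin(yw)-w[1]*np.cos(yw), -w[2]])/0.05
        a=np.round(a,2); r=round(float(-r),3)
        print([o,*[float(v) for v in a],0,0,r],end=',\n' if k%5==4 else ',')
        p=p+0.05*np.array([a[0]*np.cos(yw)+a[1]*np.sin(yw), a[0]*np.sin(yw)-a[1]*np.cos(yw), -a[2]]); yw-=r
    print()
E
python3 -c "
from h import *
plan(.36,.235,.26,0.0,0.28)"
```

```text
t 0.15 tcp [0.1474 0.5294 0.1927] phi 1.299 rot [-3.14 -0.    2.87] F [-0.7  0.  -0.4] open 1.004
[0.28, -0.63, -0.5, -0.15, 0, 0, 0.144],[0.28, -0.7, -0.41, -0.15, 0, 0, 0.144],[0.28, -0.75, -0.3, -0.15, 0, 0, 0.144],[0.28, -0.78, -0.19, -0.15, 0, 0, 0.145],[0.28, -0.8, -0.08, -0.15, 0, 0, 0.144],
[0.28, -0.81, 0.04, -0.15, 0, 0, 0.145],[0.28, -0.79, 0.15, -0.15, 0, 0, 0.144],[0.28, -0.76, 0.27, -0.15, 0, 0, 0.145],[0.28, -0.72, 0.37, -0.15, 0, 0, 0.144],
```

```bash
python3 -m jog '[[0.28,-0.63,-0.5,-0.15,0,0,0.144],[0.28,-0.7,-0.41,-0.15,0,0,0.144],[0.28,-0.75,-0.3,-0.15,0,0,0.144],[0.28,-0.78,-0.19,-0.15,0,0,0.145],[0.28,-0.8,-0.08,-0.15,0,0,0.144]]' 20
python3 -m jog '[[0.28,-0.81,0.04,-0.15,0,0,0.145],[0.28,-0.79,0.15,-0.15,0,0,0.144],[0.28,-0.76,0.27,-0.15,0,0,0.145],[0.28,-0.72,0.37,-0.15,0,0,0.144]]'
python3 -c "
from h import *
plan(.4686,.085,.21,-1.134,0.28)
snap('wrist','w1.png')"
```

```text
t: 0.65
tool_pos: [0.2663, 0.3652, 0.2309]
eef_rot: [-3.141, 0.0, 2.143]
contact_force: [0.7, 0.1, -0.9]
opening: 0.619
t: 1.05
tool_pos: [0.3608, 0.2341, 0.2611]
eef_rot: [3.142, -0.0, 1.565]
contact_force: [0.4, -0.2, 0.5]
opening: 0.297
t 1.05 tcp [0.3608 0.2341 0.2611] phi -0.006 rot [ 3.142 -0.     1.565] F [ 0.4 -0.2  0.5] open 0.297
[0.28, -0.37, 0.27, 0.13, 0, 0, 0.141],[0.28, -0.33, 0.32, 0.13, 0, 0, 0.141],[0.28, -0.28, 0.36, 0.13, 0, 0, 0.141],[0.28, -0.23, 0.4, 0.13, 0, 0, 0.141],[0.28, -0.17, 0.43, 0.13, 0, 0, 0.141],
[0.28, -0.1, 0.45, 0.12, 0, 0, 0.141],[0.28, -0.04, 0.46, 0.13, 0, 0, 0.141],[0.28, 0.02, 0.46, 0.12, 0, 0, 0.141],
```

View pics/w1.png

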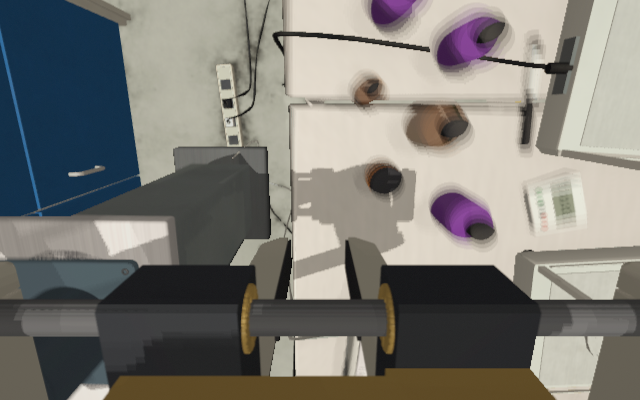

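```bash
python3 -m jog '[[0.28,-0.37,0.27,0.13,0,0,0.141],[0.28,-0.33,0.32,0.13,0,0,0.141],[0.28,-0.28,0.36,0.13,0,0,0.141],[0.28,-0.23,0.4,0.13,0,0,0.141],[0.28,-0.17,0.43,0.13,0,0,0.141]]'
python3 -m jog '[[0.28,-0.1,0.45,0.12,0,0,0.141],[0.28,-0.04,0.46,0.13,0,0,0.141],[0.28,0.02,0.46,0.12,0,0,0.141],[0.28,0,0,0,0,0,0],[0.28,0,0,0,0,0,0]]'
python3 -c "
from h import *
plan(.4686,.085,.138,-1.134,0.28)
snap('wrist','w2.png');c=snap('scene','s2.png')
cv2.imwrite('pics/s2c.png',cv2.resize(c['frame'][120:280,230:430],None,fx=4,fy=3.7))"
```

```text
t: 1.6
tool_pos: [0.428, 0.142, 0.2279]
eef_rot: [-3.141, 0.0, 0.861]
contact_force: [-0.5, 0.6, 0.1]
opening: 0.278
t: 2.1
tool_pos: [0.4685, 0.0872, 0.2094]
eef_rot: [-3.141, 0.001, 0.444]
contact_force: [0.9, 0.2, 0.1]
opening: 0.284
t 2.1 tcp [0.4685 0.0872 0.2094] phi -1.126 rot [-3.141e+00  1.000e-03  4.440e-01] F [0.9 0.2 0.1] open 0.284
[0.28, -0.01, 0.02, 0.71, 0, 0, 0.004],[0.28, -0.01, 0.02, 0.72, 0, 0, 0.004],
```

View pics/w2.png

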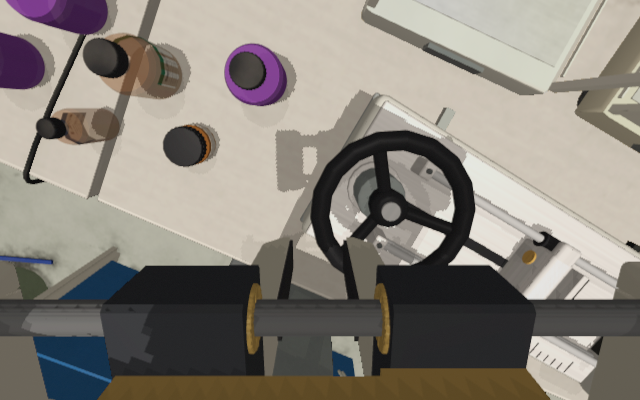

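View pics/s2c.png

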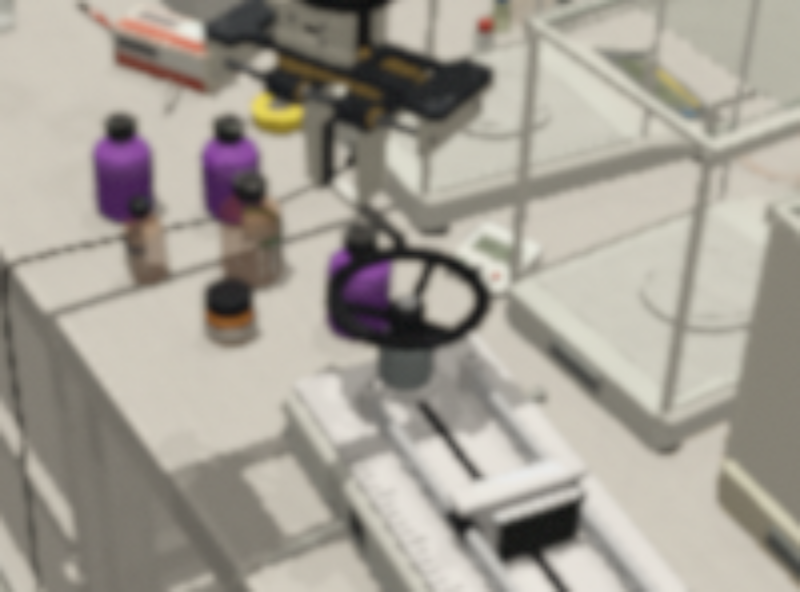

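```bash
python3 -c "
from h import *
c=dict(np.load('pics/w2.png.npz'))
for n,u,v,z in (('hub',391,210,.154),('a',105,58,.105),('d',50,128,.085),('jar',186,146,.046),('rimL',320,207,.16),('rimR',463,207,.16),('rimT',393,139,.16),('spoke1',380,150,.16),('spoke2',455,240,.16)): print(n,px(c,u,v,z).round(4),px(c,u,v).round(4))
"
```

```text
hub [0.4922 0.0391 0.154 ] [0.4926 0.04   0.1567]
a [0.4968 0.2908 0.105 ] [0.4967 0.2915 0.1039]
d [0.4161 0.3305 0.085 ] [0.4166 0.3297 0.0862]
jar [0.4437 0.2263 0.046 ] [0.4433 0.2267 0.0448]
rimL [0.4729 0.0888 0.16  ] [0.5338 0.1193 0.4007]
rimR [ 0.5177 -0.0051  0.16  ] [ 0.5182 -0.0015  0.167 ]
rimT [0.5387 0.0644 0.16  ] [0.5385 0.0661 0.1674]
spoke1 [0.5281 0.0689 0.16  ] [0.5282 0.0695 0.1629]
spoke2 [ 0.4932 -0.0132  0.16  ] [ 0.4942 -0.0098  0.1662]
```

```bash
python3 -m jog '[[0.28,0.04,0.01,0.5,0,0,0],[0.28,0,0,0.5,0,0,0],[0.28,0,0,0.43,0,0,0],[0.28,0,0,0,0,0,0]]'
python3 -c "
from h import *
plan(.4706,.087,.138,-1.134,0.28)
snap('wrist','w3.png')"
```

```text
t: 2.6
tool_pos: [0.4683, 0.0885, 0.1362]
eef_rot: [-3.139, 0.005, 0.445]
contact_force: [-1.5, -0.1, 0.2]
opening: 0.281
t 2.6 tcp [0.4683 0.0885 0.1362] phi -1.125 rot [-3.139  0.005  0.445] F [-1.5 -0.1  0.2] open 0.281
[0.28, 0.03, 0.05, -0.04, 0, 0, 0.009],
```

View pics/w3.png

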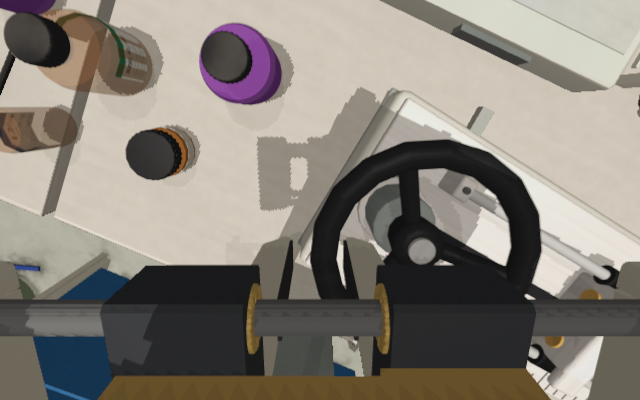

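```bash
python3 -m jog '[[0.28,-0.16,0.04,0,0,0,-0.15],[0.28,-0.16,0.012,0,0,0,-0.15],[0.28,-0.16,0.012,0,0,0,-0.15],[0.28,-0.16,0.012,0,0,0,-0.15],[0.28,-0.16,0.012,0,0,0,-0.15]]'
python3 -c "
from h import *
s=observe();p=s['tool_pos'];d=p[:2]-[.493,.039];th=np.degrees(np.arctan2(d[1],d[0]));print(p,np.hypot(*d),th,s['contact_force'],'phi-th',np.degrees(s['joints'][0]-s['joints'][5])+180-th)
snap('wrist','w4.png')"
```

```text
t: 3.15
tool_pos: [0.4455, 0.0578, 0.1403]
eef_rot: [3.139, -0.001, 1.201]
contact_force: [0.5, 0.5, -0.6]
opening: 0.28
[0.44546746 0.05779391 0.14031356] 0.05111313937010292 158.42663737577215 [ 0.45403053  0.51336454 -0.61140011] phi-th 0.37453447209361457
```

View pics/w4.png

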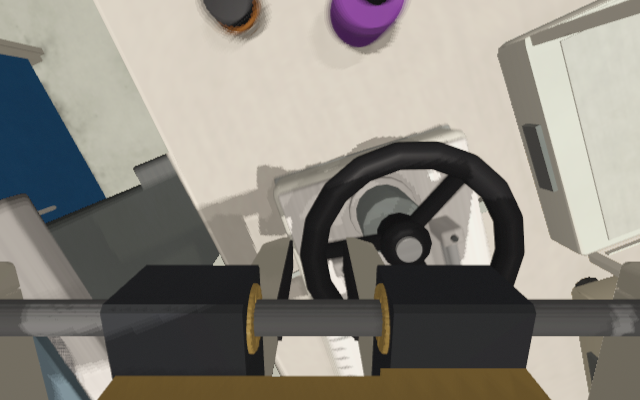

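```bash
python3 -c "
from h import *
c=dict(np.load('pics/w4.png.npz'))
print(proj(c,[.4455,.0578,.1403]))
for a in (0,40,80,120,157,160,200,240,280,320):
  t=np.radians(a);print(a,np.round(proj(c,[.493+.053*np.cos(t),.039+.053*np.sin(t),.16]),0))
c=snap('top','t4.png')
cv2.imwrite('pics/t4c.png',cv2.resize(c['frame'][155:235,305:460],None,fx=5.1,fy=5.1,interpolation=cv2.INTER_CUBIC))
c=snap('scene','s4.png')
cv2.imwrite('pics/s4c.png',cv2.resize(c['frame'][120:280,270:430],None,fx=4,fy=3.7))"
```

```text
(np.float64(318.4614836417191), np.float64(238.34589241891794))
0 [510. 218.]
40 [471. 166.]
80 [400. 155.]
120 [338. 192.]
157 [315. 249.]
160 [315. 254.]
200 [338. 310.]
240 [393. 336.]
280 [456. 325.]
320 [502. 281.]
```

View pics/t4c.png

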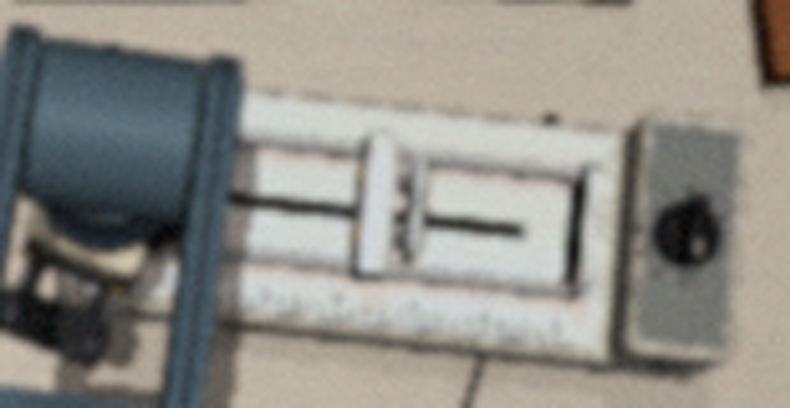

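View pics/s4c.png

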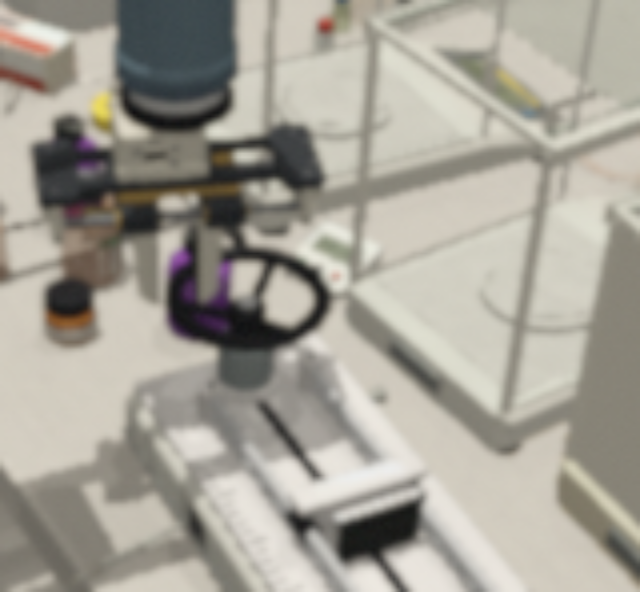

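```bash
python3 -c "
from h import *
c=dict(np.load('pics/w4.png.npz'))
for u,v in ((325,245),(335,243),(345,242),(360,241),(370,240),(380,240),(408,248),(440,208),(452,195),(425,222)): print(u,v,px(c,u,v).round(4))
print(observe()['tool_pos'],observe()['eef_rot'],observe()['contact_force'])
f=c['frame'];cv2.imwrite('pics/w4c.png',cv2.resize(f[150:310,250:450],None,fx=4,fy=3.7))
"
```

```text
325 245 [0.4506 0.0618 0.1647]
335 243 [0.4551 0.0581 0.1573]
345 242 [0.4612 0.0617 0.17  ]
360 241 [0.4684 0.0604 0.1722]
370 240 [0.4735 0.0498 0.15  ]
380 240 [0.4788 0.0474 0.1491]
408 248 [0.4912 0.041  0.1574]
440 208 [0.5147 0.0549 0.1532]
452 195 [0.5215 0.0611 0.1575]
425 222 [0.5055 0.0489 0.1502]
[0.44562921 0.05769137 0.13993176] [ 3.13887489e+00 -9.01845965e-04  1.18967380e+00] [0.06543378 0.01870163 0.76904625]
```

View pics/w4c.png

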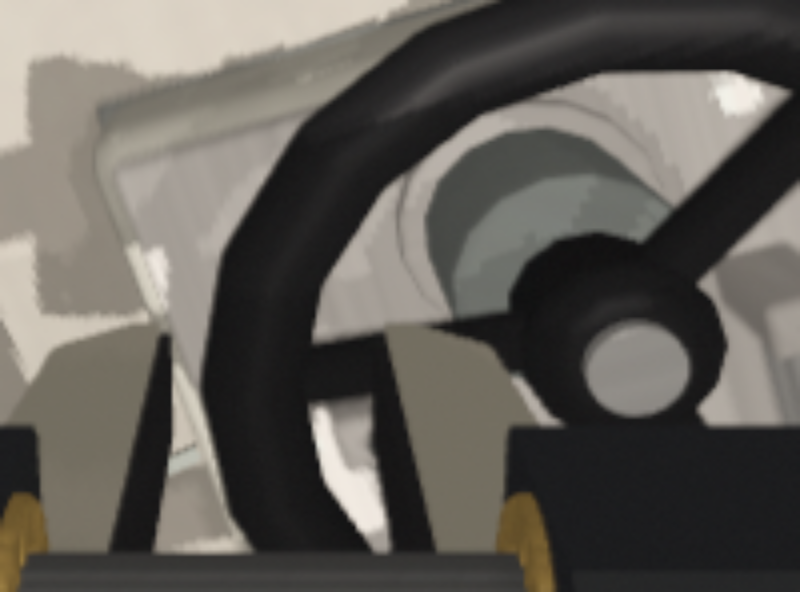

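```bash
python3 -c "
from h import *
c=dict(np.load('pics/w4.png.npz'));T=np.linalg.inv(c['view']);s=observe()
from scipy.spatial.transform import Rotation as R
r=R.from_euler('xyz',s['eef_rot'])
print('cam in tool',r.inv().apply(T[:3,3]-s['tool_pos']),'look',r.inv().apply(-T[:3,2]))
for u,v in ((350,242),(355,240),(352,250),(365,245),(372,250),(290,245),(285,240),(280,242)):
  q=px(c,u,v); print(u,v,q.round(4),'tool',r.inv().apply(q-s['tool_pos']).round(4))
c=snap('wrist','w5.png')
for u,v in ((350,242),(355,240),(352,250),(365,245)):
  q=px(c,u,v); print(u,v,q.round(4),'tool',r.inv().apply(q-s['tool_pos']).round(4))
"
```

```text
cam in tool [ 0.07317737 -0.00149517 -0.19170035] look [-0.25938139  0.0030849   0.96577004]
350 242 [0.4637 0.0622 0.1735] tool [ 0.011   0.0151 -0.0335]
355 240 [0.4662 0.0612 0.1707] tool [ 0.011   0.0179 -0.0308]
352 250 [0.4637 0.0625 0.1841] tool [ 0.0112  0.0151 -0.0441]
365 245 [0.4701 0.0603 0.1786] tool [ 0.0115  0.0218 -0.0386]
372 250 [0.4723 0.0588 0.1833] tool [ 0.011   0.0245 -0.0433]
290 245 [0.4356 0.0715 0.1736] tool [ 0.0092 -0.0144 -0.0337]
285 240 [0.4338 0.0741 0.1712] tool [ 0.0108 -0.017  -0.0313]
280 242 [0.4316 0.0747 0.1735] tool [ 0.0106 -0.0193 -0.0336]
350 242 [0.4638 0.0616 0.1724] tool [ 0.0105  0.0155 -0.0324]
355 240 [0.4664 0.0607 0.1698] tool [ 0.0105  0.0182 -0.0298]
352 250 [0.4638 0.0619 0.1831] tool [ 0.0107  0.0154 -0.0432]
365 245 [0.4702 0.0589 0.176 ] tool [ 0.0103  0.0224 -0.036 ]
```

```bash
python3 -c "
from h import *
from scipy.spatial.transform import Rotation as R
s=observe();r=R.from_euler('xyz',s['eef_rot'])
c=dict(np.load('pics/s4.png.npz'))
for y in (-.022,.022):
  for z in (0,-.03,-.08):
    q=proj(c,s['tool_pos']+r.apply([0,y,z]));print(y,z,np.round(q,1),'crop',(q[0]-270)*4,(q[1]-120)*3.7)
cv2.imwrite('pics/s4d.png',cv2.resize(c['frame'][170:220,295:365],None,fx=10,fy=10,interpolation=cv2.INTER_CUBIC))
c=dict(np.load('pics/w1.png.npz'))
cv2.imwrite('pics/w1d.png',cv2.resize(c['frame'][200:330,240:400],None,fx=4.5,fy=4.5,interpolation=cv2.INTER_CUBIC))
"
```

```text
-0.022 0 [305.6 207.3] crop 142.38026983438613 322.85076587100406
-0.022 -0.03 [305.5 199.1] crop 141.8881278961826 292.82300003785707
-0.022 -0.08 [305.3 185.1] crop 141.03448172767116 240.73825524654598
0.022 0 [321. 206.] crop 204.18511507233598 318.1857919125975
0.022 -0.03 [321.2 197.9] crop 204.61201261909832 288.19778216888466
0.022 -0.08 [321.3 183.8] crop 205.3523810909801 236.18957289921553
```

View pics/s4d.png

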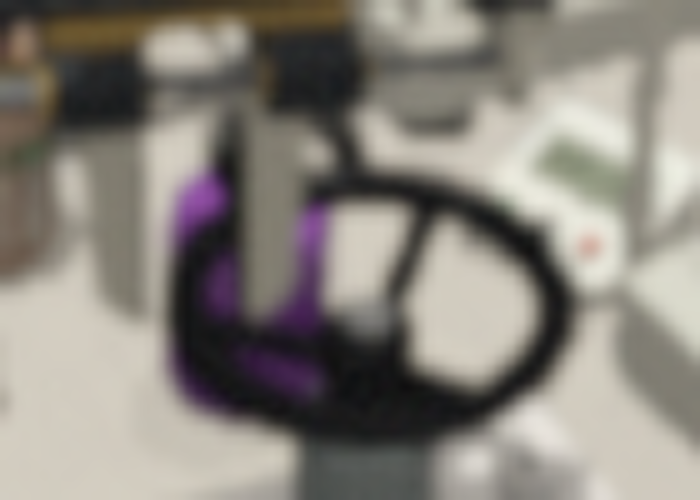

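View pics/w1d.png

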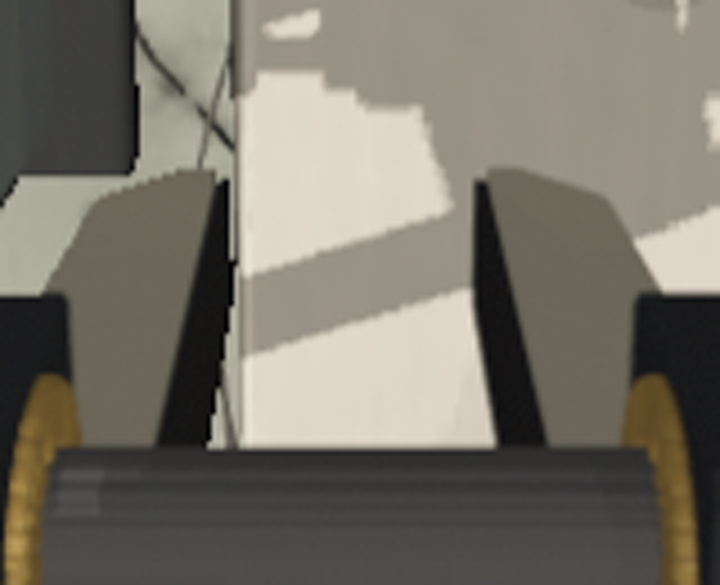

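```bash
python3 -c "
from h import *
from scipy.spatial.transform import Rotation as R
s=observe();r=R.from_euler('xyz',s['eef_rot'])
c=dict(np.load('pics/w5.png.npz'))
for u in (280,285,288,348,350,353,356,360):
  print(u,[ (v,*(1000*r.inv().apply(px(c,u,v)-s['tool_pos'])).round(0)) for v in range(232,246,2)])
"
```

```text
280 [(232, np.float64(-47.0), np.float64(-39.0), np.float64(140.0)), (234, np.float64(-49.0), np.float64(-39.0), np.float64(140.0)), (236, np.float64(-51.0), np.float64(-39.0), np.float64(139.0)), (238, np.float64(11.0), np.float64(-20.0), np.float64(-28.0)), (240, np.float64(11.0), np.float64(-19.0), np.float64(-31.0)), (242, np.float64(11.0), np.float64(-19.0), np.float64(-33.0)), (244, np.float64(11.0), np.float64(-19.0), np.float64(-36.0))]
285 [(232, np.float64(-47.0), np.float64(-34.0), np.float64(140.0)), (234, np.float64(-49.0), np.float64(-34.0), np.float64(139.0)), (236, np.float64(-51.0), np.float64(-34.0), np.float64(141.0)), (238, np.float64(10.0), np.float64(-17.0), np.float64(-27.0)), (240, np.float64(11.0), np.float64(-17.0), np.float64(-31.0)), (242, np.float64(10.0), np.float64(-17.0), np.float64(-33.0)), (244, np.float64(11.0), np.float64(-16.0), np.float64(-36.0))]
288 [(232, np.float64(-26.0), np.float64(-25.0), np.float64(82.0)), (234, np.float64(-28.0), np.float64(-25.0), np.float64(82.0)), (236, np.float64(-30.0), np.float64(-26.0), np.float64(83.0)), (238, np
[... 1731 characters left out ...]
float64(-9.0)), (238, np.float64(10.0), np.float64(19.0), np.float64(-27.0)), (240, np.float64(10.0), np.float64(19.0), np.float64(-30.0)), (242, np.float64(11.0), np.float64(18.0), np.float64(-34.0)), (244, np.float64(11.0), np.float64(18.0), np.float64(-36.0))]
360 [(232, np.float64(-18.0), np.float64(32.0), np.float64(60.0)), (234, np.float64(-23.0), np.float64(34.0), np.float64(69.0)), (236, np.float64(5.0), np.float64(23.0), np.float64(-10.0)), (238, np.float64(4.0), np.float64(23.0), np.float64(-11.0)), (240, np.float64(10.0), np.float64(21.0), np.float64(-30.0)), (242, np.float64(11.0), np.float64(20.0), np.float64(-34.0)), (244, np.float64(11.0), np.float64(20.0), np.float64(-36.0))]
```

```bash
python3 -m jog '[[0.28,0.16,0.012,-0.2,0,0,0.15],[0.28,0.16,0.012,0,0,0,0.15],[0.28,0.16,0.012,0,0,0,0.15],[0.28,0.16,0.012,0,0,0,0.15],[0.28,0.16,0.012,0,0,0,0.15]]'
python3 -m jog '[[0.28,0,0,0.2,0,0,0],[0.28,0,0,0.2,0,0,0],[0.28,0,0,0.2,0,0,0],[0.28,0,0,0,0,0,0]]'
cat >> h.py <<'E'
def wh():
    s=observe();p=s['tool_pos'];d=p[:2]-[.493,.039];th=np.degrees(np.arctan2(d[1],d[0]));print('t',s['t'],p.round(4),'r',np.hypot(*d).round(4),'th',th.round(1),s['contact_force'].round(1),'phi-th',((np.degrees(s['joints'][0]-s['joints'][5])+180-th+180)%360-180).round(1))
E
python3 -c "
from h import *
wh()
c=snap('scene','s6.png')
cv2.imwrite('pics/s6d.png',cv2.resize(c['frame'][170:220,295:365],None,fx=10,fy=10,interpolation=cv2.INTER_CUBIC))
snap('wrist','w6.png')"
```

```text
t: 3.85
tool_pos: [0.4723, 0.0871, 0.149]
eef_rot: [3.141, -0.001, 0.434]
contact_force: [-0.0, 0.5, -0.5]
opening: 0.28
t: 4.25
tool_pos: [0.4698, 0.0862, 0.1164]
eef_rot: [-3.14, 0.004, 0.444]
contact_force: [0.5, -0.1, 0.1]
opening: 0.28
t 4.25 [0.4698 0.0862 0.1164] r 0.0526 th 116.2 [ 0.5 -0.1  0.1] phi-th -0.8
```

View pics/s6d.png

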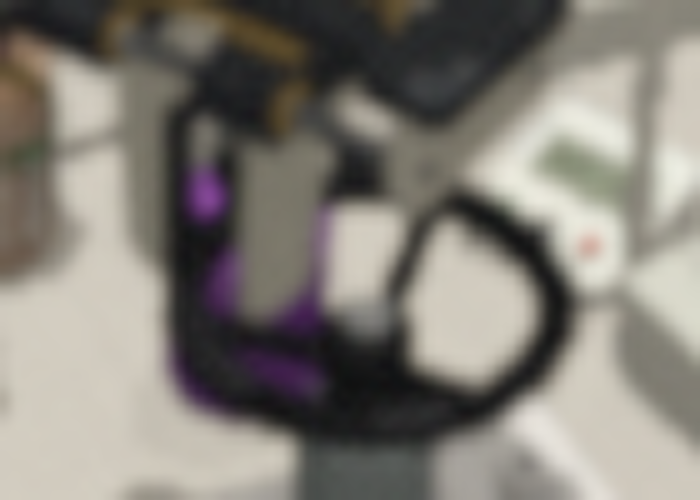

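View pics/w6.png

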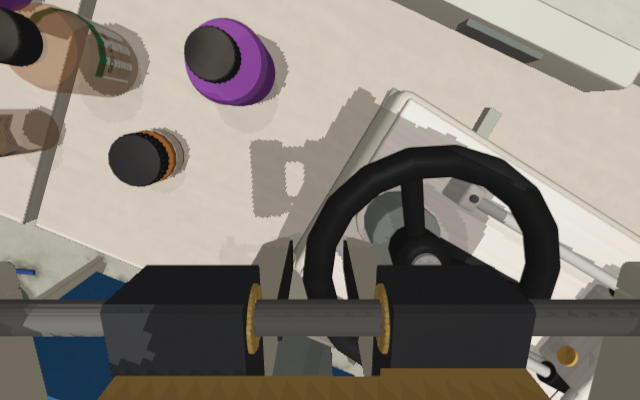

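```bash
python3 -m jog '[[0.28,-0.16,0.012,0,0,0,-0.15],[0.28,-0.16,0.012,0,0,0,-0.15],[0.28,-0.16,0.012,0,0,0,-0.15],[0.28,-0.16,0.012,0,0,0,-0.15],[0.28,-0.16,0.012,0,0,0,-0.15]]'
python3 -c "
from h import *
wh()
c=snap('top','t7.png')
snap('wrist','w7.png')"
```

```text
t: 4.85
tool_pos: [0.4449, 0.06, 0.1187]
eef_rot: [-3.141, -0.005, 1.199]
contact_force: [1.1, 11.2, -1.8]
opening: 0.277
t 4.85 [0.4449 0.06   0.1187] r 0.0525 th 156.4 [ 1.1 11.2 -1.8] phi-th 2.5
```

View pics/w7.png

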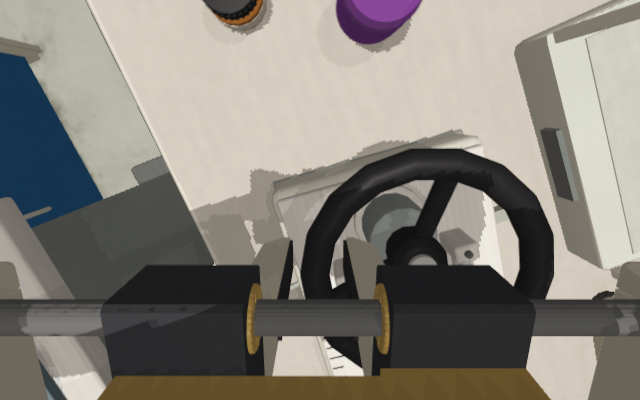

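```bash
python3 -m jog '[[0.28,-0.16,0.012,0,0,0,-0.15],[0.28,-0.16,0.012,0,0,0,-0.15],[0.28,-0.16,0.012,0,0,0,-0.15],[0.28,-0.16,0.012,0,0,0,-0.15],[0.28,-0.16,0.012,0,0,0,-0.15]]'
python3 -c "
from h import *
wh()"
python3 -m jog '[[0.28,-0.16,0.012,0,0,0,-0.15],[0.28,-0.16,0.012,0,0,0,-0.15],[0.28,-0.16,0.012,0,0,0,-0.15],[0.28,-0.16,0.012,0,0,0,-0.15],[0.28,-0.16,0.012,0,0,0,-0.15]]'
python3 -c "
from h import *
wh()"

```

```text
t: 5.45
tool_pos: [0.443, 0.021, 0.1184]
eef_rot: [-3.141, -0.006, 1.95]
contact_force: [-3.5, 10.3, 2.7]
opening: 0.282
t 5.45 [0.443  0.021  0.1184] r 0.0531 th -160.2 [-3.5 10.3  2.7] phi-th 2.0
t: 5.95
tool_pos: [0.468, -0.0077, 0.1182]
eef_rot: [3.14, -0.008, 2.7]
contact_force: [-8.9, 10.6, 6.3]
opening: 0.28
t 5.95 [ 0.468  -0.0077  0.1182] r 0.0529 th -118.1 [-8.9 10.6  6.3] phi-th 2.9
```

```bash
python3 -m jog '[[0.28,-0.16,0.012,0,0,0,-0.15],[0.28,-0.16,0.012,0,0,0,-0.15],[0.28,-0.16,0.012,0,0,0,-0.15],[0.28,-0.16,0.012,0,0,0,-0.15],[0.28,-0.16,0.012,0,0,0,-0.15]]'
python3 -c "
from h import *
wh()"
python3 -m jog '[[0.28,-0.16,0.012,0,0,0,-0.15],[0.28,-0.16,0.012,0,0,0,-0.15]]'
python3 -c "
from h import *
wh()
c=snap('top','t8.png')
cv2.imwrite('pics/t8c.png',cv2.resize(c['frame'][155:235,305:460],None,fx=5.1,fy=5.1,interpolation=cv2.INTER_CUBIC))
c=snap('scene','s8.png')
cv2.imwrite('pics/s8c.png',cv2.resize(c['frame'][140:320,240:440],None,fx=4,fy=3.3))"
```

```text
t: 6.45
tool_pos: [0.5059, -0.0124, 0.1179]
eef_rot: [3.137, -0.008, -2.833]
contact_force: [-12.3, 0.8, 7.0]
opening: 0.278
t 6.45 [ 0.5059 -0.0124  0.1179] r 0.053 th -75.9 [-12.3   0.8   7. ] phi-th 3.6
t: 6.65
tool_pos: [0.5205, -0.0065, 0.1179]
eef_rot: [3.137, -0.008, -2.533]
contact_force: [-12.0, -3.5, 4.6]
opening: 0.28
t 6.65 [ 0.5205 -0.0065  0.1179] r 0.0532 th -58.9 [-12.   -3.5   4.6] phi-th 3.7
```

View pics/t8c.png

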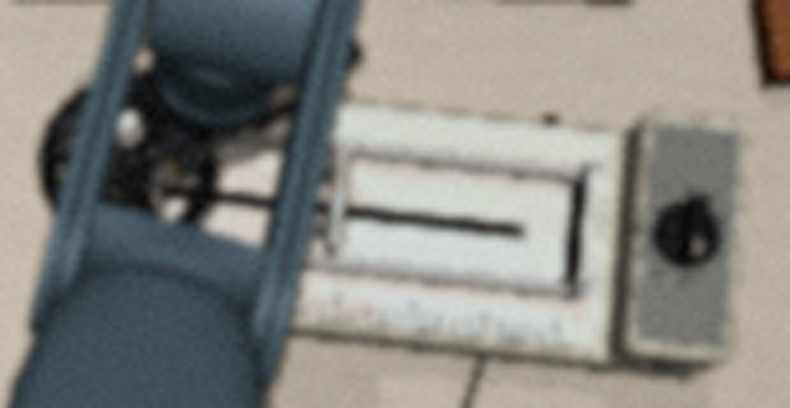

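View pics/s8c.png

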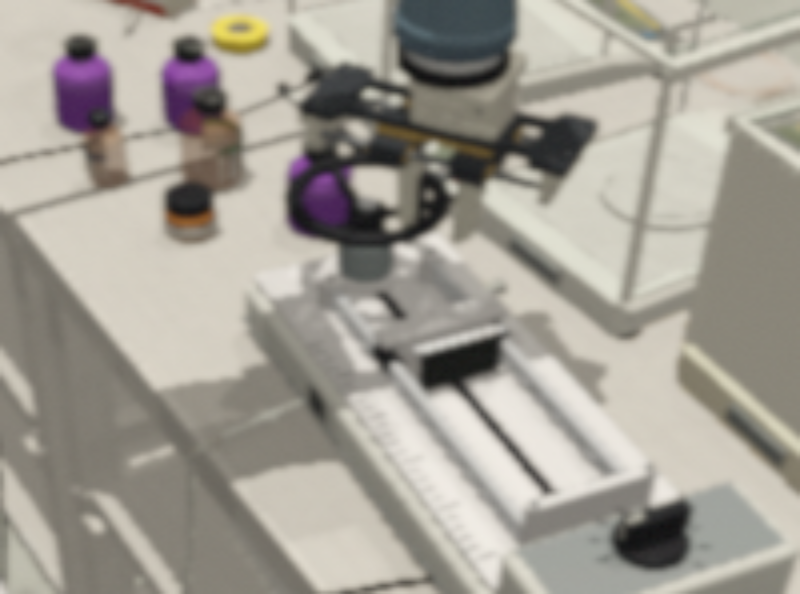

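```bash
cat >> h.py <<'E'
YAW=-0.098; UY=np.array([np.sin(-YAW),np.cos(YAW)]); UX=np.array([np.cos(YAW),np.sin(YAW)]); D0=np.array([.4573,-.3268])
def sh(p): d=np.array(p[:2])-D0; return np.array([d@UX,d@UY])  # shaker-axes coords from dial
def cloud(c,fields=None):
    K=c['intrinsics'];T=np.linalg.inv(c['view']);z=c['range_z'];v,u=np.mgrid[0:400,0:640]
    return (np.stack([(u-K[0,2])/K[0,0]*z,-(v-K[1,2])/K[1,1]*z,-z,np.ones_like(z)],-1)@T.T)[...,:3]
E
python3 - <<'E'
from h import *
for f in('t8','top0'):
    c=dict(np.load(f'pics/{f}.png.npz'));P=cloud(c);d=P[...,:2]-D0;sx=d@UX;sy=d@UY;Z=P[...,2]
    for lo,hi in((-.02,-.008),(.008,.02)):
        k=(sx>lo)&(sx<hi)&(sy>-.05)&(sy<.32)&(c['range_z']>0)
        o=np.argsort(sy[k]); 
        print(f,lo,[(int(1000*a),int(1000*b)) for a,b in zip(sy[k][o],Z[k][o])][::4])
E
```

```text
t8 -0.02 [(-40, 129), (-36, 132), (-34, 127), (-30, 141), (-26, 131), (-22, 136), (-18, 135), (-13, 128), (-10, 142), (-7, 167), (-3, 167), (-2, 143), (0, 154), (0, 144), (3, 139), (7, 145), (9, 124), (12, 124), (17, 133), (20, 132), (23, 127), (25, 122), (26, 80), (27, 98), (28, 71), (28, 58), (35, 71), (52, 119), (56, 122), (60, 123), (61, 118), (61, 97), (62, 122), (65, 66), (69, 72), (74, 73), (78, 82), (81, 75), (86, 66), (91, 73), (94, 68), (97, 69), (104, 81), (107, 80), (110, 60), (114, 64), (117, 65), (122, 68), (126, 68), (129, 69), (132, 62), (136, 67), (141, 77), (144, 69), (150, 71), (154, 75), (157, 66), (161, 70), (164, 67), (168, 72), (172, 71), (175, 66), (180, 81), (183, 76), (186, 72), (189, 69), (195, 68), (199, 70), (203, 71), (207, 75), (213, 74), (220, 122), (223, 120), (227, 105), (231, 103), (240, 122), (271, 76), (273, 65), (274, 76), (276, 582), (277, 76), (278, 574), (280, 579), (281, 581), (283, 578), (284, 72), (286, 580), (288, 519), (288, 581), (289, 534), (291, 67), (294, 68), (296, 520), (298, 68), (301, 72), (305, 66), (309, 72), (312, 165), (315, 1
[... 2637 characters left out ...]
, 124), (59, 109), (61, 86), (62, 71), (63, 125), (66, 70), (70, 74), (74, 77), (79, 70), (84, 80), (88, 63), (94, 74), (97, 68), (101, 71), (108, 69), (111, 70), (116, 75), (119, 76), (124, 63), (129, 71), (132, 71), (136, 72), (141, 76), (145, 60), (150, 74), (154, 73), (158, 78), (171, 120), (173, 113), (174, 69), (177, 68), (189, 123), (192, 121), (195, 118), (201, 116), (204, 112), (208, 113), (209, 65), (213, 70), (217, 75), (220, 66), (224, 70), (228, 71), (234, 69), (238, 69), (241, 65), (245, 69), (252, 68), (256, 69), (260, 73), (265, 66), (270, 72), (273, 70), (276, 71), (279, 68), (283, 71), (288, 77), (291, 65), (295, 76), (298, 72), (302, 68), (312, 173), (315, 173), (319, 62)]
```

```bash
python3 -m jog '[[0.28,0,0,-0.5,0,0,0],[0.28,0,0,-0.7,0,0,0]]'
python3 -c "
from h import *
plan(.4432,.0571,.18,-0.349,0.28)"
```

```text
t: 6.95
tool_pos: [0.5232, -0.0062, 0.1775]
eef_rot: [3.138, -0.003, -2.54]
contact_force: [0.6, 0.1, 0.4]
opening: 0.279
t 6.95 tcp [ 0.5232 -0.0062  0.1775] phi 2.172 rot [ 3.138e+00 -3.000e-03 -2.540e+00] F [0.6 0.1 0.4] open 0.279
[0.28, 0.03, 0.11, -0.0, 0, 0, 0.14],[0.28, 0.05, 0.1, -0.0, 0, 0, 0.14],[0.28, 0.06, 0.09, -0.0, 0, 0, 0.14],[0.28, 0.08, 0.09, -0.0, 0, 0, 0.14],[0.28, 0.09, 0.07, -0.0, 0, 0, 0.14],
[0.28, 0.1, 0.06, -0.0, 0, 0, 0.14],[0.28, 0.1, 0.05, -0.0, 0, 0, 0.14],[0.28, 0.11, 0.03, -0.0, 0, 0, 0.14],[0.28, 0.11, 0.02, -0.0, 0, 0, 0.14],[0.28, 0.11, 0.0, -0.01, 0, 0, 0.14],
[0.28, 0.11, -0.01, -0.0, 0, 0, 0.14],[0.28, 0.11, -0.03, -0.01, 0, 0, 0.14],[0.28, 0.1, -0.05, -0.0, 0, 0, 0.14],[0.28, 0.1, -0.06, -0.01, 0, 0, 0.14],[0.28, 0.09, -0.07, -0.0, 0, 0, 0.14],
[0.28, 0.08, -0.08, -0.01, 0, 0, 0.14],[0.28, 0.06, -0.09, -0.0, 0, 0, 0.141],[0.28, 0.05, -0.11, -0.01, 0, 0, 0.14],
```

```bash
python3 -m jog '[[0.28,0.03,0.11,0,0,0,0.14],[0.28,0.05,0.1,0,0,0,0.14],[0.28,0.06,0.09,0,0,0,0.14],[0.28,0.08,0.09,0,0,0,0.14],[0.28,0.09,0.07,0,0,0,0.14]]'
python3 -m jog '[[0.28,0.1,0.06,0,0,0,0.14],[0.28,0.1,0.05,0,0,0,0.14],[0.28,0.11,0.03,0,0,0,0.14],[0.28,0.11,0.02,0,0,0,0.14],[0.28,0.11,0,-0.01,0,0,0.14]]'
python3 -m jog '[[0.28,0.11,-0.01,0,0,0,0.14],[0.28,0.11,-0.03,-0.01,0,0,0.14],[0.28,0.1,-0.05,0,0,0,0.14],[0.28,0.1,-0.06,-0.01,0,0,0.14],[0.28,0.09,-0.07,0,0,0,0.14]]'
python3 -m jog '[[0.28,0.08,-0.08,-0.01,0,0,0.14],[0.28,0.06,-0.09,0,0,0,0.141],[0.28,0.05,-0.11,-0.01,0,0,0.14],[0.28,0,0,0,0,0,0]]'
python3 -c "
from h import *
wh();snap('wrist','w9.png')"
```

```text
t: 7.45
tool_pos: [0.5023, 0.0111, 0.1789]
eef_rot: [-3.142, 0.001, 3.037]
contact_force: [-0.2, 0.4, 0.0]
opening: 0.281
t: 7.95
tool_pos: [0.4802, 0.0285, 0.1793]
eef_rot: [3.141, 0.001, 2.337]
contact_force: [-0.1, 0.1, 1.1]
opening: 0.282
t: 8.45
tool_pos: [0.4581, 0.0462, 0.1804]
eef_rot: [3.141, 0.0, 1.637]
contact_force: [-0.4, -0.3, -0.1]
opening: 0.284
t: 8.85
tool_pos: [0.4444, 0.057, 0.1814]
eef_rot: [3.141, -0.0, 1.221]
contact_force: [0.0, 0.3, 0.2]
opening: 0.284
t 8.85 [0.4444 0.057  0.1814] r 0.0518 th 159.6 [0.  0.3 0.2] phi-th 0.3
```

View pics/w9.png

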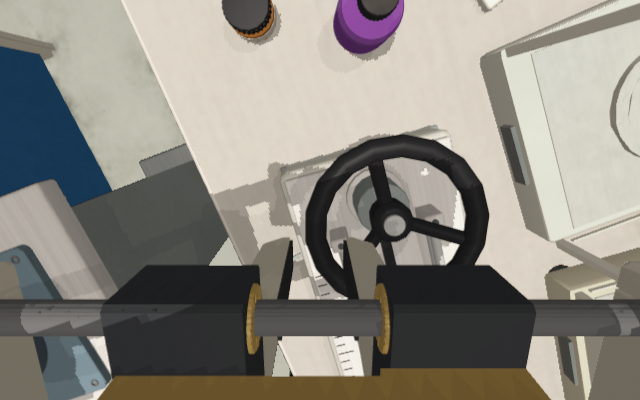

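```bash
python3 -m jog '[[0.28,0,0,0.5,0,0,0],[0.28,0,0,0.5,0,0,0],[0.28,0,0,0.26,0,0,0],[0.28,0,0,0,0,0,0]]'
python3 -m jog '[[0.28,-0.16,0.012,0,0,0,-0.15],[0.28,-0.16,0.012,0,0,0,-0.15],[0.28,-0.16,0.012,0,0,0,-0.15],[0.28,-0.16,0.012,0,0,0,-0.15],[0.28,-0.16,0.012,0,0,0,-0.15]]'
python3 -m jog '[[0.28,-0.16,0.012,0,0,0,-0.15],[0.28,-0.16,0.012,0,0,0,-0.15],[0.28,-0.16,0.012,0,0,0,-0.15],[0.28,-0.16,0.012,0,0,0,-0.15]]'
python3 -c "
from h import *
wh();c=snap('top','t10.png')
P=cloud(c);d=P[...,:2]-D0;sx=d@UX;sy=d@UY;Z=P[...,2]
for lo,hi in((-.02,-.008),(.008,.02)):
        k=(sx>lo)&(sx<hi)&(sy>.2)&(sy<.27)&(c['range_z']>0)
        o=np.argsort(sy[k]); 
        print(lo,[(int(1000*a),int(1000*b)) for a,b in zip(sy[k][o],Z[k][o])][::4])
"
```

```text
t: 9.3
tool_pos: [0.4434, 0.0567, 0.1163]
eef_rot: [-3.138, 0.001, 1.225]
contact_force: [-0.6, -0.4, -0.3]
opening: 0.28
t: 9.8
tool_pos: [0.4447, 0.0201, 0.1185]
eef_rot: [3.141, -0.005, 1.981]
contact_force: [-2.9, 12.8, 2.3]
opening: 0.28
t: 10.2
tool_pos: [0.4636, -0.0037, 0.1183]
eef_rot: [3.14, -0.007, 2.581]
contact_force: [-8.3, 11.8, 5.7]
opening: 0.281
t 10.2 [ 0.4636 -0.0037  0.1183] r 0.0518 th -124.5 [-8.3 11.8  5.7] phi-th 2.5
-0.02 [(200, 71), (203, 70), (255, 535), (259, 554), (260, 123), (262, 554), (264, 123), (265, 554), (267, 552), (268, 560)]
0.008 [(200, 74), (203, 74), (209, 71), (213, 73), (217, 75), (262, 530)]
```

```bash
python3 -m jog '[[0.8,0.02,0,-0.5,0,0,0],[0.8,0,0,-0.7,0,0,0],[0.8,0,0,-0.4,0,0,0]]' 20
python3 -c "
from h import *
plan(.4425,.226,.13,-0.098,0.8)"
```

```text
t: 10.55
tool_pos: [0.4668, -0.0065, 0.2014]
eef_rot: [3.14, 0.004, 2.575]
contact_force: [0.0, -0.2, 0.1]
opening: 0.488
t 10.55 tcp [ 0.4668 -0.0065  0.2014] phi 1.004 rot [3.14  0.004 2.575] F [ 0.  -0.2  0.1] open 0.488
[0.8, 0.36, 0.46, 0.18, 0, 0, 0.138],[0.8, 0.42, 0.4, 0.18, 0, 0, 0.138],[0.8, 0.48, 0.34, 0.18, 0, 0, 0.138],[0.8, 0.52, 0.27, 0.18, 0, 0, 0.138],[0.8, 0.55, 0.2, 0.18, 0, 0, 0.137],
[0.8, 0.57, 0.12, 0.18, 0, 0, 0.138],[0.8, 0.58, 0.05, 0.17, 0, 0, 0.137],[0.8, 0.59, -0.04, 0.18, 0, 0, 0.138],
```

```bash
python3 -m jog '[[0.8,0.36,0.46,0.18,0,0,0.138],[0.8,0.42,0.4,0.18,0,0,0.138],[0.8,0.48,0.34,0.18,0,0,0.138],[0.8,0.52,0.27,0.18,0,0,0.138],[0.8,0.55,0.2,0.18,0,0,0.137]]'
python3 -m jog '[[0.8,0.57,0.12,0.18,0,0,0.138],[0.8,0.58,0.05,0.17,0,0,0.137],[0.8,0.59,-0.04,0.18,0,0,0.138],[0.8,0,0,0,0,0,0]]'
python3 -c "
from h import *
c=snap('top','t11.png')
cv2.imwrite('pics/t11c.png',cv2.resize(c['frame'][145:235,190:460],None,fx=2.9,fy=2.9,interpolation=cv2.INTER_CUBIC))
plan(.4425,.226,.012,-0.098,0.8);snap('wrist','w11.png')"
```

```text
t: 11.05
tool_pos: [0.451, 0.1404, 0.1539]
eef_rot: [3.139, 0.001, 1.88]
contact_force: [0.4, -0.7, -0.5]
opening: 0.797
t: 11.45
tool_pos: [0.4411, 0.2294, 0.1264]
eef_rot: [-3.141, -0.001, 1.472]
contact_force: [0.0, -0.8, 0.1]
opening: 0.799
t 11.5 tcp [0.4416 0.2279 0.1268] phi -0.095 rot [3.141 0.    1.476] F [-0.7 -0.3 -1. ] open 0.804
[0.8, -0.01, 0.01, 0.77, 0, 0, 0.001],[0.8, -0.01, 0.01, 0.76, 0, 0, 0.001],[0.8, -0.02, 0.0, 0.77, 0, 0, 0.001],
```

View pics/w11.png

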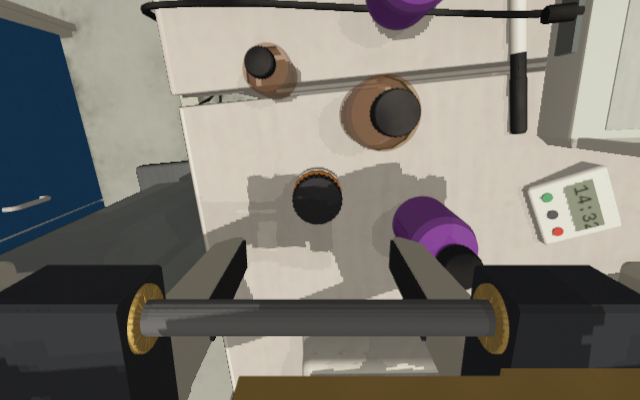

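View pics/t11c.png

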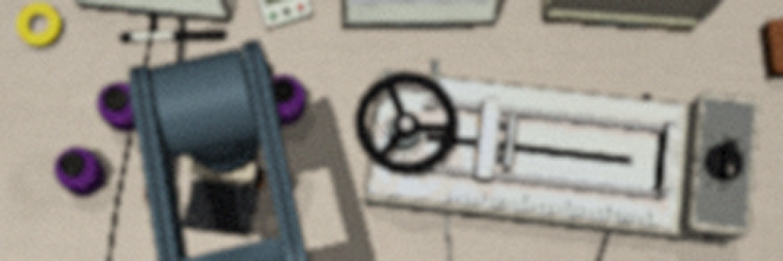

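```bash
python3 -c "
from h import *
c=dict(np.load('pics/w11.png.npz'))
for n,u,v,z in (('jar',317,198,.046),('jarL',292,198,.046),('jarR',342,198,.046),('a',396,112,.105),('d',260,62,.085),('purple1',455,268,.105)): print(n,px(c,u,v,z).round(4),px(c,u,v).round(4))
c=dict(np.load('pics/t11.png.npz'))
P=cloud(c);d=P[...,:2]-D0;sx=d@UX;sy=d@UY;Z=P[...,2]
for lo,hi in((-.02,-.008),(.008,.02)):
        k=(sx>lo)&(sx<hi)&(sy>.2)&(sy<.3)&(c['range_z']>0)
        o=np.argsort(sy[k]); 
        print(lo,[(int(1000*a),int(1000*b)) for a,b in zip(sy[k][o],Z[k][o])][::4])
"
```

```text
jar [0.4414 0.2322 0.046 ] [0.4414 0.2326 0.0476]
jarL [0.4211 0.2342 0.046 ] [0.4201 0.2319 0.0368]
jarR [0.4617 0.2303 0.046 ] [ 4.640e-01  2.183e-01 -4.000e-04]
a [0.4951 0.2956 0.105 ] [0.4952 0.2956 0.1047]
d [0.4149 0.3339 0.085 ] [0.4149 0.3339 0.0848]
purple1 [0.5312 0.1896 0.105 ] [0.5312 0.1896 0.105 ]
-0.02 [(200, 70), (203, 67), (207, 76), (211, 75), (214, 72), (218, 72), (224, 75), (228, 69), (232, 73), (240, 121), (244, 121), (245, 101), (253, 112), (258, 123), (261, 123), (264, 119), (270, 115), (274, 116), (277, 124), (280, 105), (284, 72), (287, 72), (291, 73), (297, 68)]
0.008 [(200, 79), (203, 73), (207, 73), (213, 66), (216, 69), (221, 75), (224, 79), (228, 74), (237, 121), (242, 115), (244, 131), (245, 104), (248, 97), (252, 98), (255, 102), (261, 126), (264, 122), (270, 119), (274, 116), (278, 125), (279, 96), (283, 67), (287, 66), (291, 73), (294, 65), (298, 74)]
```

```bash
python3 -m jog '[[0.8,-0.01,0.01,0.3,0,0,0],[0.8,0,0,0,0,0,0],[0.8,0,0,0,0,0,0]]'
python3 -c "
from h import *
print(observe()['tool_pos']);c=snap('wrist','w12.png');print(observe()['tool_pos'])
cv2.imwrite('pics/w12c.png',c['frame'][140:300,200:440].repeat(3,0).repeat(3,1))"
```

```text
t: 11.85
tool_pos: [0.4425, 0.2253, 0.112]
eef_rot: [3.141, 0.0, 1.47]
contact_force: [1.1, 0.3, 0.5]
opening: 0.797
[0.44246907 0.22527557 0.11196895]
[0.44272296 0.22548108 0.11220344]
```

View pics/w12c.png

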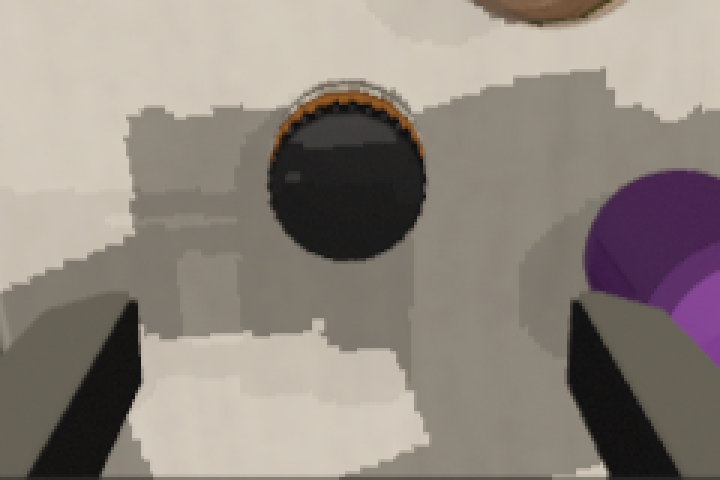

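```bash
python3 -c "
from h import *
c=dict(np.load('pics/w12.png.npz'))
print(px(c,315.8,200.8,.046), px(c,316,201), px(c,200+670/3,140+250/3))
# cloud of lid points
P=cloud(c);m=(P[...,2]>.035)&(P[...,2]<.055)&(np.hypot(P[...,0]-.442,P[...,1]-.228)<.035)
q=P[m];print(len(q),(q.min(0)+q.max(0))/2,q.max(0)-q.min(0))
plan(.4425,.228,.012,-0.098,0.8)"
```

```text
[0.44155952 0.23122394 0.046     ] [0.44167224 0.23083719 0.04518806] [0.52052507 0.20882382 0.05807246]
2186 [0.44090285 0.23010932 0.0417023 ] [0.04153249 0.04234167 0.01326532]
t 11.9 tcp [0.4427 0.2255 0.1122] phi -0.101 rot [ 3.141 -0.     1.47 ] F [ 1.2 -0.3  0.2] open 0.796
[0.8, 0.02, -0.0, 0.67, 0, 0, -0.001],[0.8, 0.01, -0.0, 0.67, 0, 0, -0.001],[0.8, 0.02, -0.01, 0.66, 0, 0, -0.001],
```

```bash
python3 -m jog '[[0.8,0.02,-0.02,0.67,0,0,0],[0.8,0.01,0,0.67,0,0,0],[0.8,0.02,0,0.66,0,0,0],[0.8,0,0,0,0,0,0]]'
python3 -c "
from h import *
print(observe()['tool_pos'],observe()['contact_force']);c=snap('wrist','w13.png')
c=snap('scene','s13.png')
cv2.imwrite('pics/s13c.png',cv2.resize(c['frame'][160:240,250:350],None,fx=7,fy=7,interpolation=cv2.INTER_CUBIC))"
```

```text
t: 12.3
tool_pos: [0.4385, 0.2276, 0.0086]
eef_rot: [-3.135, 0.002, 1.47]
contact_force: [-0.1, -0.4, 0.2]
opening: 0.801
[0.43853063 0.22759879 0.00862241] [-0.08472381 -0.35905973  0.1582124 ]
```

View pics/w13.png

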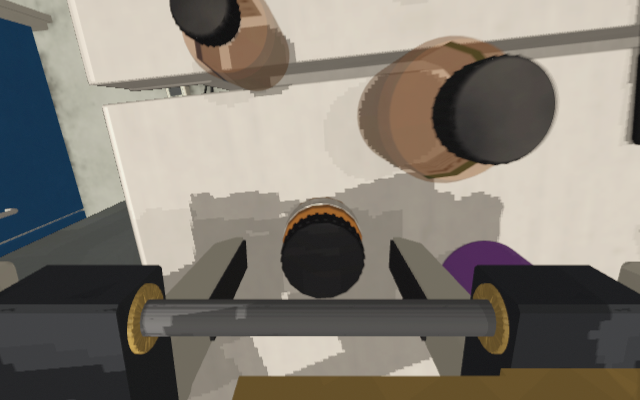

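View pics/s13c.png

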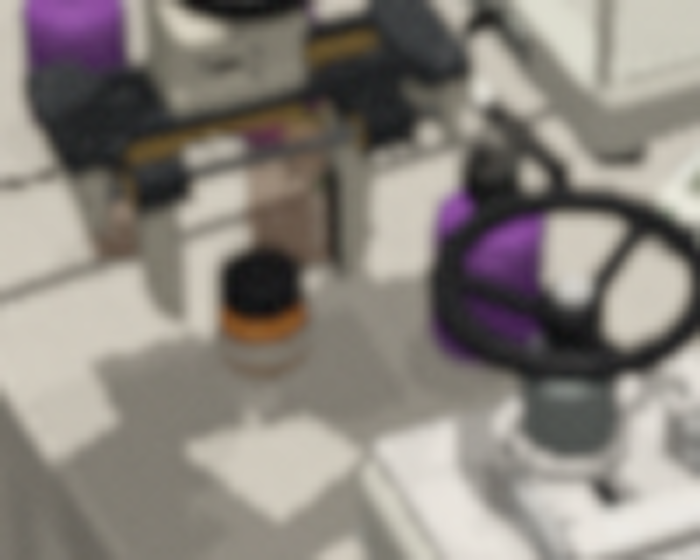

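```bash
python3 -c "
from h import *
from scipy.spatial.transform import Rotation as R
c=dict(np.load('pics/w13.png.npz'));s=observe();r=R.from_euler('xyz',s['eef_rot'])
P=cloud(c);m=(P[...,2]>.035)&(P[...,2]<.056)&(np.hypot(P[...,0]-.442,P[...,1]-.228)<.03)
q=r.inv().apply(P[m]-s['tool_pos']);print(len(q),(q.min(0)+q.max(0))/2,q.max(0)-q.min(0),np.median(q[:,2]))
print(s['tool_pos'],P[m].min(0),P[m].max(0))
for x in(-.0105,0,.0105): print(x,proj(c,s['tool_pos']+r.apply([x,0,-.02])),proj(c,s['tool_pos']+r.apply([x,0.04,-.02])))
"
```

```text
5460 [ 0.00195247 -0.00090546 -0.02948661] [0.04128282 0.04199898 0.01306366] -0.03368496849279662
[0.44168418 0.22859152 0.01205904] [0.41995575 0.2101273  0.03500956] [0.46191961 0.25112242 0.04807325]
-0.0105 (np.float64(323.30826365398957), np.float64(270.5203056007277)) (np.float64(398.28093420015426), np.float64(270.71997716942315))
0 (np.float64(323.39231871663304), np.float64(252.29119632018495)) (np.float64(399.5063464969311), np.float64(252.46993412981047))
0.0105 (np.float64(323.4789688701812), np.float64(233.49928696307026)) (np.float64(400.76964233050415), np.float64(233.6556922659798))
```

```bash
python3 -m jog '[[0.3,0,0,0,0,0,0],[0.3,0,0,0,0,0,0],[0.3,0,0,0,0,0,0],[0.3,0,0,0,0,0,0],[0.3,0,0,0,0,0,0]]' 20
python3 -m jog '[[0.3,0,0,-0.2,0,0,0],[0.3,0,0,-0.5,0,0,0],[0.3,0,0,-0.9,0,0,0],[0.3,0,0,-0.9,0,0,0],[0.3,0,0,0,0,0,0]]' 
python3 -c "
from h import *
c=snap('wrist','w14.png')
plan(.4425,.226,.19,-0.098,0.3)
from scipy.spatial.transform import Rotation as R
s=observe();r=R.from_euler('xyz',s['eef_rot'])
P=cloud(c);Q=r.inv().apply((P-s['tool_pos']).reshape(-1,3));m=(abs(Q[:,1])<.019)&(abs(Q[:,0])<.04)&(Q[:,2]<.05)&(Q[:,2]>-.045)
q=Q[m];print(len(q),q.min(0),q.max(0))
"
```

```text
t: 12.9
tool_pos: [0.4415, 0.2289, 0.0118]
eef_rot: [3.141, -0.0, 1.47]
contact_force: [0.1, 0.1, 3.1]
opening: 0.43
t: 13.4
tool_pos: [0.4455, 0.23, 0.1431]
eef_rot: [3.13, -0.004, 1.47]
contact_force: [1.5, 0.4, -1.0]
opening: 0.437
t 13.45 tcp [0.4436 0.2295 0.14  ] phi -0.101 rot [ 3.134e+00 -3.000e-03  1.470e+00] F [ 0.3  0.3 -1. ] open 0.435
[0.3, -0.04, -0.01, -0.5, 0, 0, -0.001],[0.3, -0.03, -0.01, -0.5, 0, 0, -0.002],
6312 [-0.01827388 -0.01895834 -0.04495669] [0.02438818 0.01899232 0.0074706 ]
```

View pics/w14.png

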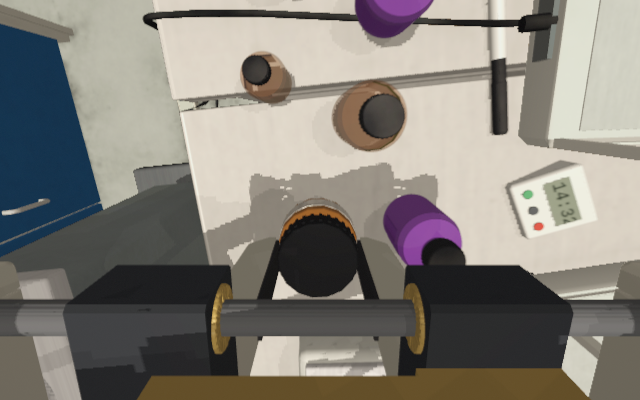

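```bash
python3 -m jog '[[0.3,-0.04,0,-0.6,0,0,0],[0.3,-0.03,0,-0.8,0,0,0],[0.3,0,0,-0.6,0,0,0]]'
python3 -c "
from h import *
plan(.4659,-.2397,.2,-0.098,0.3)
"
```

```text
t: 13.75
tool_pos: [0.4402, 0.225, 0.2369]
eef_rot: [-3.14, 0.001, 1.47]
contact_force: [0.6, -0.2, -0.7]
opening: 0.435
t 13.75 tcp [0.4402 0.225  0.2369] phi -0.101 rot [-3.14e+00  1.00e-03  1.47e+00] F [ 0.6 -0.2 -0.7] open 0.435
[0.3, -0.92, 0.14, 0.07, 0, 0, -0.0],[0.3, -0.92, 0.15, 0.07, 0, 0, -0.0],[0.3, -0.92, 0.14, 0.07, 0, 0, -0.0],[0.3, -0.92, 0.15, 0.08, 0, 0, -0.0],[0.3, -0.92, 0.14, 0.07, 0, 0, -0.001],
[0.3, -0.92, 0.14, 0.08, 0, 0, -0.0],[0.3, -0.92, 0.15, 0.07, 0, 0, -0.001],[0.3, -0.92, 0.14, 0.08, 0, 0, -0.0],[0.3, -0.92, 0.15, 0.07, 0, 0, -0.001],[0.3, -0.92, 0.14, 0.08, 0, 0, -0.0],
```

```bash
python3 -m jog '[[0.3,-0.5,0.08,0.07,0,0,0],[0.3,-0.92,0.15,0.07,0,0,0],[0.3,-0.92,0.15,0.07,0,0,0],[0.3,-0.92,0.15,0.07,0,0,0],[0.3,-0.92,0.14,0.07,0,0,0]]'
python3 -m jog '[[0.3,-0.92,0.14,0.07,0,0,0],[0.3,-0.92,0.15,0.07,0,0,0],[0.3,-0.92,0.14,0.08,0,0,0],[0.3,-0.92,0.15,0.07,0,0,0],[0.3,-0.92,0.14,0.08,0,0,0]]'
python3 -m jog '[[0.3,-0.42,0.06,0,0,0,0],[0.3,0,0,0,0,0,0],[0.3,0,0,0,0,0,0]]'
python3 -c "
from h import *
plan(.4659,-.2397,.12,-0.098,0.3)
snap('wrist','w15.png')
c=snap('top','t15.png')
cv2.imwrite('pics/t15c.png',cv2.resize(c['frame'][145:235,190:460],None,fx=2.9,fy=2.9,interpolation=cv2.INTER_CUBIC))
"
```

```text
t: 14.25
tool_pos: [0.452, 0.0126, 0.2174]
eef_rot: [-3.139, -0.0, 1.47]
contact_force: [0.8, -0.0, -1.2]
opening: 0.436
t: 14.75
tool_pos: [0.4647, -0.2198, 0.1988]
eef_rot: [-3.139, -0.002, 1.469]
contact_force: [1.2, -0.2, -0.7]
opening: 0.435
t: 15.05
tool_pos: [0.4657, -0.239, 0.1989]
eef_rot: [-3.139, -0.002, 1.469]
contact_force: [0.6, -0.9, -0.4]
opening: 0.431
t 15.05 tcp [ 0.4657 -0.239   0.1989] phi -0.102 rot [-3.139e+00 -2.000e-03  1.469e+00] F [ 0.6 -0.9 -0.4] open 0.431
[0.3, -0.01, 0.0, 0.79, 0, 0, -0.002],[0.3, -0.0, 0.0, 0.79, 0, 0, -0.002],
```

View pics/w15.png

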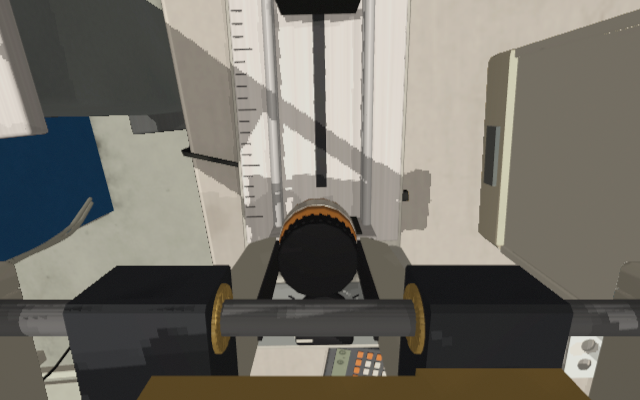

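View pics/t15c.png

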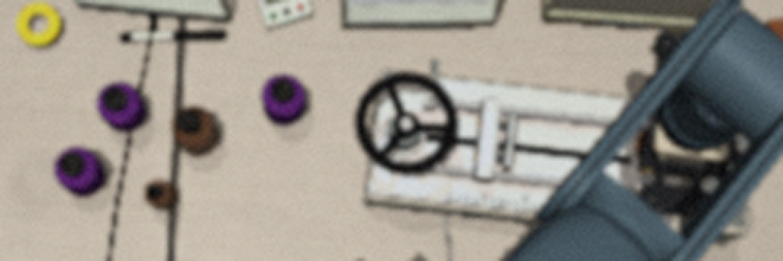

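```bash
python3 -c "
from h import *
from scipy.spatial.transform import Rotation as R
c=dict(np.load('pics/w15.png.npz'));s=observe();r=R.from_euler('xyz',s['eef_rot'])
cv2.imwrite('pics/w15c.png',c['frame'][190:320,240:400].repeat(4,0).repeat(4,1))
for u,v in((356,222),(354,226),(358,230),(282,222),(320,14),(300,14),(340,14),(320,4),(320,110)):
  q=px(c,u,v);print(u,v,q.round(4),sh(q).round(4),r.inv().apply(q-s['tool_pos']).round(4))
"
```

```text
356 222 [ 0.4973 -0.2655  0.0963] [0.0338 0.0649] [-0.0243  0.0338  0.1033]
354 226 [ 0.4944 -0.2654  0.1071] [0.0309 0.0647] [-0.0244  0.0309  0.0926]
358 230 [ 0.4967 -0.2654  0.1181] [0.0332 0.0649] [-0.0242  0.0331  0.0816]
282 222 [ 0.4297 -0.2618  0.0868] [-0.0338  0.062 ] [-0.0273 -0.0338  0.1129]
320 14 [ 0.4828 -0.0884  0.0722] [0.002  0.2397] [0.1505 0.0017 0.1277]
300 14 [ 0.4663 -0.0881  0.078 ] [-0.0144  0.2384] [ 0.1491 -0.0148  0.1219]
340 14 [ 0.4994 -0.0902  0.0726] [0.0187 0.2396] [0.1503 0.0184 0.1273]
320 4 [ 0.4826 -0.0894  0.1035] [0.0019 0.2388] [0.1495 0.0015 0.0964]
320 110 [ 0.475  -0.1655  0.0717] [0.0018 0.1623] [0.073  0.0016 0.1281]
```

View pics/w15c.png

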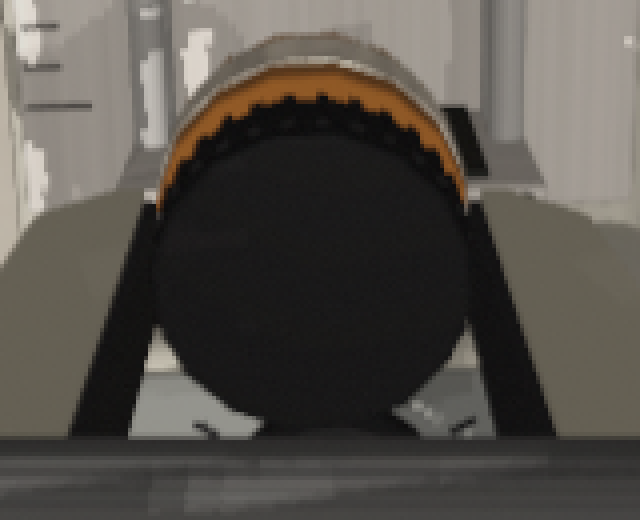

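```bash
python3 -m jog '[[0.3,0,0,0.6,0,0,0],[0.3,0,0,0.8,0,0,0],[0.3,0,0,0.5,0,0,0],[0.3,0,0,0.2,0,0,0],[0.3,0,0,0.1,0,0,0]]'
python3 -m jog '[[0.3,0,0,0.04,0,0,0],[0.3,0,0,0.02,0,0,0],[0.3,0,0,0,0,0,0]]'
python3 -c "
from h import *
s=observe();print(s['tool_pos'],s['contact_force'])
"
```

```text
t: 15.65
tool_pos: [0.4665, -0.2384, 0.0899]
eef_rot: [-3.141, -0.001, 1.471]
contact_force: [-0.5, -0.8, -0.7]
opening: 0.437
t: 15.95
tool_pos: [0.4674, -0.2401, 0.0884]
eef_rot: [3.14, 0.001, 1.47]
contact_force: [0.0, -1.0, -1.1]
opening: 0.436
[ 0.46735951 -0.24010905  0.08843162] [ 0.00624486 -0.95890704 -1.06349833]
```

```bash
python3 -m jog '[[0.3,0,0,0.05,0,0,0],[0.3,0,0,0,0,0,0],[0.3,0,0,0,0,0,0]]'
python3 -m jog '[[0.3,0,0,0.04,0,0,0],[0.3,0,0,0,0,0,0],[0.3,0,0,0,0,0,0]]'
python3 -c "
from h import *
s=observe();print(s['tool_pos'],s['contact_force']);c=snap('scene','s16.png');cv2.imwrite('pics/s16c.png',cv2.resize(c['frame'][190:310,310:440],None,fx=5.5,fy=5,interpolation=cv2.INTER_CUBIC))
"
```

```text
t: 16.25
tool_pos: [0.4667, -0.2398, 0.085]
eef_rot: [3.141, 0.0, 1.47]
contact_force: [-0.8, 0.4, -0.4]
opening: 0.433
t: 16.55
tool_pos: [0.4669, -0.24, 0.0838]
eef_rot: [3.141, 0.001, 1.47]
contact_force: [-1.3, 0.6, 6.3]
opening: 0.433
[ 0.46686488 -0.23995159  0.08377444] [-1.29625225  0.63104819  6.3128565 ]
```

View pics/s16c.png

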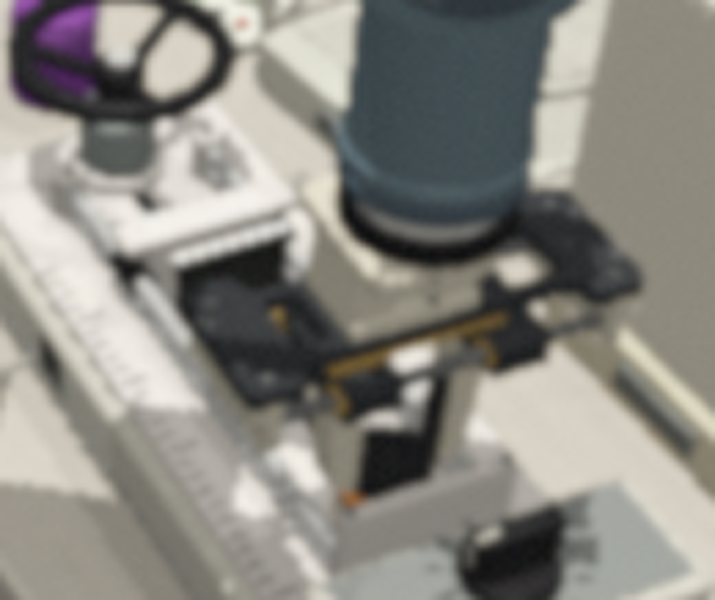

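```bash
python3 -m jog '[[0.6,0,0,-0.02,0,0,0],[0.6,0,0,0,0,0,0],[0.6,0,0,0,0,0,0]]'
python3 -m jog '[[0.6,0,0,-0.4,0,0,0],[0.6,0,0,-0.9,0,0,0],[0.6,0,0,-0.9,0,0,0],[0.6,0,0,-0.2,0,0,0]]'
python3 -c "
from h import *
snap('wrist','w17.png')
plan(.4145,.3325,.22,-0.098,0.7)
"
```

```text
t: 16.9
tool_pos: [0.4667, -0.2397, 0.0838]
eef_rot: [3.142, 0.0, 1.47]
contact_force: [0.4, 0.4, 0.1]
opening: 0.592
t: 17.3
tool_pos: [0.4689, -0.2414, 0.2091]
eef_rot: [3.134, 0.005, 1.47]
contact_force: [-0.6, 0.8, 0.3]
opening: 0.598
t 17.35 tcp [ 0.4687 -0.2412  0.2084] phi -0.101 rot [3.135 0.004 1.47 ] F [ 0.8 -0.6  1.1] open 0.6
[0.7, 0.94, -0.19, -0.02, 0, 0, -0.0],[0.7, 0.94, -0.19, -0.02, 0, 0, -0.0],[0.7, 0.94, -0.19, -0.02, 0, 0, -0.0],[0.7, 0.94, -0.18, -0.02, 0, 0, -0.0],[0.7, 0.94, -0.19, -0.02, 0, 0, -0.0],
[0.7, 0.94, -0.18, -0.02, 0, 0, -0.0],[0.7, 0.94, -0.19, -0.02, 0, 0, -0.0],[0.7, 0.95, -0.18, -0.02, 0, 0, -0.001],[0.7, 0.94, -0.19, -0.02, 0, 0, -0.0],[0.7, 0.95, -0.18, -0.02, 0, 0, -0.001],
[0.7, 0.94, -0.18, -0.02, 0, 0, -0.0],[0.7, 0.95, -0.19, -0.01, 0, 0, -0.001],
```

View pics/w17.png

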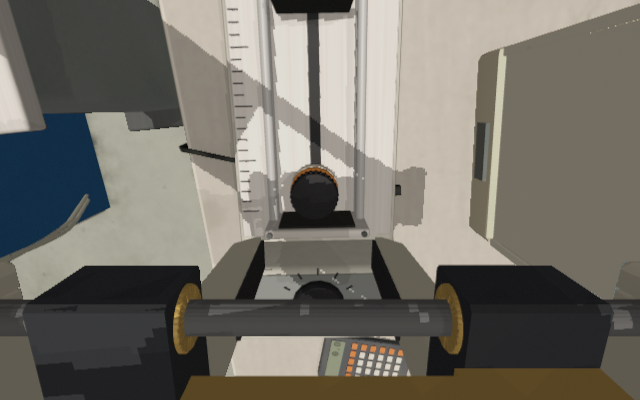

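```bash
python3 -m jog '[[0.6,0.3,0,-0.3,0,0,0],[0.9,0.9,0,-0.2,0,0,0],[0.9,0.95,0,0,0,0,0],[0.9,0.95,0,0,0,0,0],[0.9,0.95,0,0,0,0,0]]'
python3 -m jog '[[0.9,0.95,0,0,0,0,0],[0.9,0.95,0,0,0,0,0],[0.9,0.95,0,0,0,0,0],[0.9,0.95,0,0,0,0,0],[0.9,0.95,0,0,0,0,0]]'
python3 -c "
from h import *
plan(.494,.291,.16,-0.098,0.9)
"
```

```text
t: 17.85
tool_pos: [0.4863, -0.0364, 0.2273]
eef_rot: [-3.139, -0.001, 1.469]
contact_force: [0.9, 0.4, 0.0]
opening: 0.878
t: 18.35
tool_pos: [0.5101, 0.2, 0.2271]
eef_rot: [-3.139, 0.001, 1.47]
contact_force: [0.1, -0.2, 0.9]
opening: 0.907
t 18.35 tcp [0.5101 0.2    0.2271] phi -0.101 rot [-3.139e+00  1.000e-03  1.470e+00] F [ 0.1 -0.2  0.9] open 0.907
[0.9, 0.59, -0.17, 0.45, 0, 0, -0.001],[0.9, 0.59, -0.17, 0.45, 0, 0, -0.001],[0.9, 0.6, -0.16, 0.44, 0, 0, -0.001],
```

```bash
python3 -m jog '[[0.9,0.59,-0.17,0.3,0,0,0],[0.9,0.59,-0.17,0.3,0,0,0],[0.9,0.59,-0.16,0.3,0,0,0],[0.9,0,0,0,0,0,0],[0.9,0,0,0,0,0,0]]'
python3 -c "
from h import *
c=snap('wrist','w18.png')
plan(.494,.291,.015,-0.098,0.9)
from scipy.spatial.transform import Rotation as R
s=observe();r=R.from_euler('xyz',s['eef_rot'])
P=cloud(c)
for n,(x,y),zz in(('a',(.494,.291),.105),('d',(.4125,.331),.085)):
  m=(abs(P[...,2]-zz)<.006)&(np.hypot(P[...,0]-x,P[...,1]-y)<.03)
  q=P[m];w=(q.min(0)+q.max(0))/2;print(n,len(q),w,q.max(0)-q.min(0),'tool',r.inv().apply(w-s['tool_pos']))
"
```

```text
t: 18.85
tool_pos: [0.494, 0.2887, 0.182]
eef_rot: [-3.139, 0.002, 1.472]
contact_force: [0.8, 0.0, 0.3]
opening: 0.903
t 18.9 tcp [0.4947 0.2882 0.1829] phi -0.101 rot [-3.14e+00  1.00e-03  1.47e+00] F [0.2 0.1 0.7] open 0.899
[0.9, 0.01, -0.0, 0.84, 0, 0, -0.001],[0.9, 0.01, -0.01, 0.84, 0, 0, -0.001],[0.9, 0.02, -0.0, 0.84, 0, 0, -0.0],[0.9, 0.01, -0.01, 0.84, 0, 0, -0.001],
a 981 [0.49580708 0.29566842 0.10269339] [0.02871237 0.0294155  0.00729413] tool [0.00766805 0.00045738 0.08016585]
d 422 [0.41368756 0.33539962 0.08280263] [0.01939869 0.01952401 0.00738845] tool [ 0.03898986 -0.08520438  0.10013664]
```

View pics/w18.png

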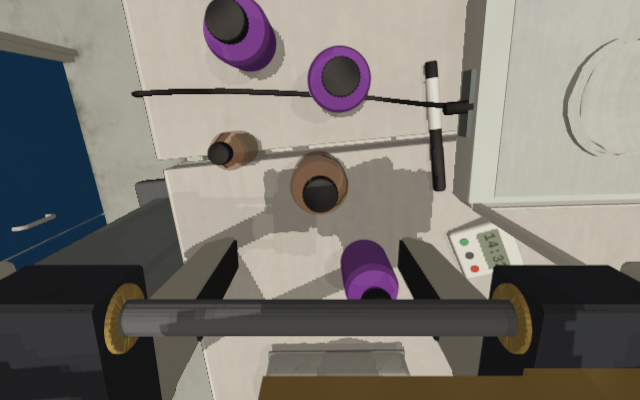

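```bash
python3 -m jog '[[0.9,0.05,0,0.5,0,0,0],[0.9,0.05,0,0.8,0,0,0],[0.9,0,0,0.8,0,0,0],[0.9,0,0,0.8,0,0,0],[0.9,0,0,0.44,0,0,0]]'
python3 -m jog '[[0.9,0,0,0,0,0,0],[0.3,0,0,0,0,0,0],[0.3,0,0,0,0,0,0],[0.3,0,0,0,0,0,0],[0.3,0,0,0,0,0,0]]' 25
python3 -c "
from h import *
c=snap('wrist','w19.png');s=observe();print(s['tool_pos'],s['contact_force'],s['opening'])
c=snap('scene','s19.png');cv2.imwrite('pics/s19c.png',cv2.resize(c['frame'][130:230,240:350],None,fx=6,fy=6,interpolation=cv2.INTER_CUBIC))
"
```

```text
t: 19.4
tool_pos: [0.4945, 0.2915, 0.0142]
eef_rot: [-3.139, 0.002, 1.468]
contact_force: [-0.1, -0.3, -0.9]
opening: 0.903
t: 19.9
tool_pos: [0.4966, 0.2939, 0.0183]
eef_rot: [3.139, -0.001, 1.47]
contact_force: [-0.4, 0.7, 0.5]
opening: 0.605
[0.49604612 0.29391049 0.01801424] [-1.48081631  2.14503451  9.48125459] 0.5684595701681635
```

View pics/s19c.png

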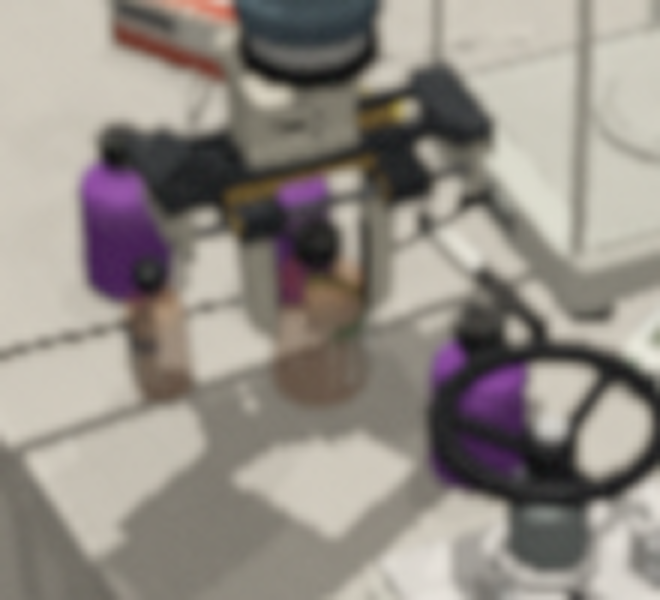

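View pics/w19.png

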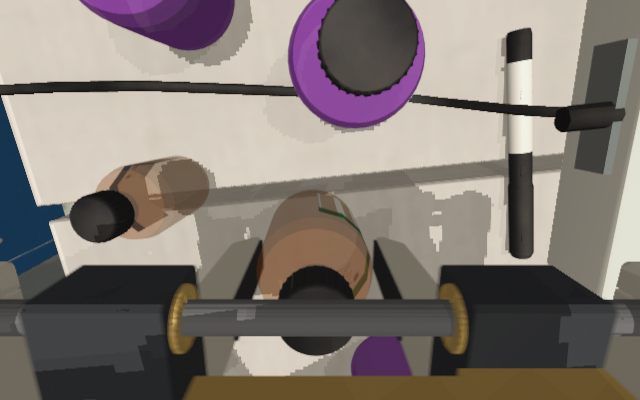

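```bash
python3 -m jog '[[0.3,0,0,0,0,0,0],[0.3,0,0,0,0,0,0],[0.3,0,0,0,0,0,0]]' 30
python3 -m jog '[[0.3,0,0,-0.2,0,0,0],[0.3,0,0,-0.5,0,0,0],[0.3,0,0,-0.9,0,0,0],[0.3,0,0,-0.9,0,0,0],[0.3,0,0,-0.9,0,0,0]]' 
python3 -m jog '[[0.3,0,0,-0.8,0,0,0],[0.3,0,0,-0.4,0,0,0],[0.3,0,0,0,0,0,0]]'
python3 -c "
from h import *
snap('wrist','w20.png')
c=snap('scene','s20.png');cv2.imwrite('pics/s20c.png',cv2.resize(c['frame'][60:200,240:360],None,fx=5,fy=4,interpolation=cv2.INTER_CUBIC))
# target sy = 62.5+80
t=D0+UY*(.0625+.080-.003);print(t)
plan(t[0],t[1],.22,-0.1,0.3)
"
```

```text
t: 20.3
tool_pos: [0.4961, 0.294, 0.0181]
eef_rot: [3.14, -0.001, 1.47]
contact_force: [-1.4, 0.0, 6.0]
opening: 0.561
t: 20.8
tool_pos: [0.495, 0.2935, 0.1888]
eef_rot: [-3.141, 0.0, 1.47]
contact_force: [0.4, 0.3, -1.4]
opening: 0.562
t: 21.1
tool_pos: [0.4972, 0.2944, 0.2511]
eef_rot: [3.135, -0.003, 1.47]
contact_force: [-0.3, -0.7, -1.6]
opening: 0.563
[ 0.47094913 -0.18796934]
t 21.2 tcp [0.4951 0.2935 0.2463] phi -0.101 rot [-3.141  0.     1.47 ] F [-0.3  0.5 -1.9] open 0.566
[0.3, -0.96, 0.05, 0.05, 0, 0, -0.0],[0.3, -0.96, 0.05, 0.05, 0, 0, -0.0],[0.3, -0.96, 0.05, 0.05, 0, 0, -0.0],[0.3, -0.96, 0.05, 0.05, 0, 0, -0.0],[0.3, -0.96, 0.05, 0.05, 0, 0, -0.0],
[0.3, -0.97, 0.05, 0.06, 0, 0, -0.0],[0.3, -0.96, 0.05, 0.05, 0, 0, -0.0],[0.3, -0.97, 0.05, 0.06, 0, 0, -0.0],[0.3, -0.96, 0.04, 0.05, 0, 0, -0.0],[0.3, -0.97, 0.05, 0.06, 0, 0, -0.001],
```

View pics/w20.png

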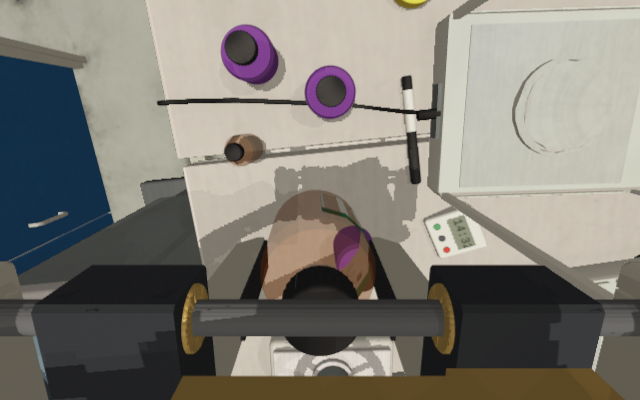

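View pics/s20c.png

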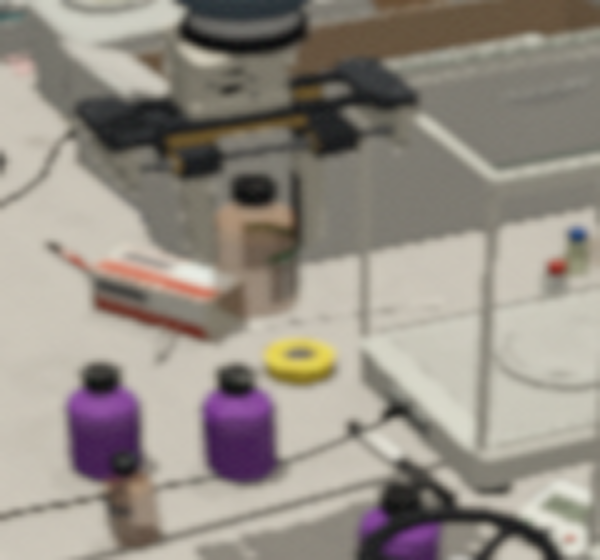

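```bash
python3 -m jog '[[0.3,-0.5,0.03,0,0,0,0],[0.3,-0.9,0.05,0,0,0,0],[0.3,-0.9,0.05,0.02,0,0,0],[0.3,-0.9,0.05,0.02,0,0,0],[0.3,-0.9,0.05,0.02,0,0,0]]'
python3 -m jog '[[0.3,-0.9,0.05,0.05,0,0,0],[0.3,-0.9,0.05,0.05,0,0,0],[0.3,-0.9,0.05,0.05,0,0,0],[0.3,-0.9,0.05,0.05,0,0,0],[0.3,-0.9,0.05,0.05,0,0,0]]'
python3 -m jog '[[0.3,-0.7,0.02,0,0,0,0],[0.3,-0.3,0,0,0,0,0],[0.3,0,0,0,0,0,0],[0.3,0,0,0,0,0,0]]'
python3 -c "
from h import *
snap('wrist','w21.png')
t=D0+UY*(.0625+.080-.003);print(t)
plan(t[0],t[1],.12,-0.1,0.3)
"
```

```text
t: 21.7
tool_pos: [0.4845, 0.0871, 0.2412]
eef_rot: [-3.137, 0.0, 1.47]
contact_force: [1.4, -0.2, -1.6]
opening: 0.562
t: 22.2
tool_pos: [0.4744, -0.1377, 0.2288]
eef_rot: [-3.138, -0.002, 1.47]
contact_force: [0.9, 0.5, -1.3]
opening: 0.562
t: 22.6
tool_pos: [0.4715, -0.1851, 0.2302]
eef_rot: [-3.139, -0.002, 1.47]
contact_force: [-0.4, 0.4, -1.9]
opening: 0.569
[ 0.47094913 -0.18796934]
t 22.65 tcp [ 0.4718 -0.1847  0.2306] phi -0.1 rot [-3.140e+00 -2.000e-03  1.471e+00] F [ 0.1  0.7 -2. ] open 0.564
[0.3, -0.02, -0.0, 0.74, 0, 0, 0.0],[0.3, -0.02, -0.0, 0.74, 0, 0, 0.0],[0.3, -0.03, -0.01, 0.73, 0, 0, 0.0],
```

View pics/w21.png

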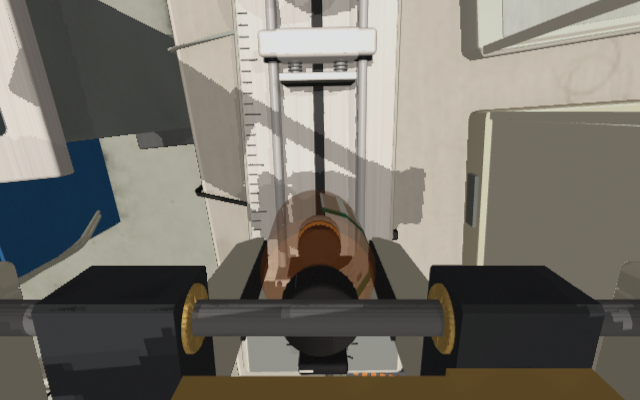

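```bash
python3 -m jog '[[0.3,0,-0.01,0.5,0,0,0],[0.3,0,0,0.8,0,0,0],[0.3,0,0,0.8,0,0,0],[0.3,0,0,0.4,0,0,0],[0.3,0,0,0.15,0,0,0]]'
python3 -m jog '[[0.3,0,0,0.05,0,0,0],[0.3,0,0,0,0,0,0],[0.3,0,0,0,0,0,0]]'
python3 -c "
from h import *
snap('wrist','w22.png');s=observe();print(s['tool_pos'],s['contact_force'])
"
```

```text
t: 23.15
tool_pos: [0.4702, -0.1834, 0.0966]
eef_rot: [-3.138, -0.003, 1.472]
contact_force: [0.2, -0.1, -0.9]
opening: 0.563
t: 23.45
tool_pos: [0.4726, -0.1867, 0.0978]
eef_rot: [3.139, 0.001, 1.47]
contact_force: [0.5, 0.4, -1.6]
opening: 0.565
[ 0.47253182 -0.18675657  0.09774581] [ 0.3492001  -0.29361729 -2.21116335]
```

View pics/w22.png

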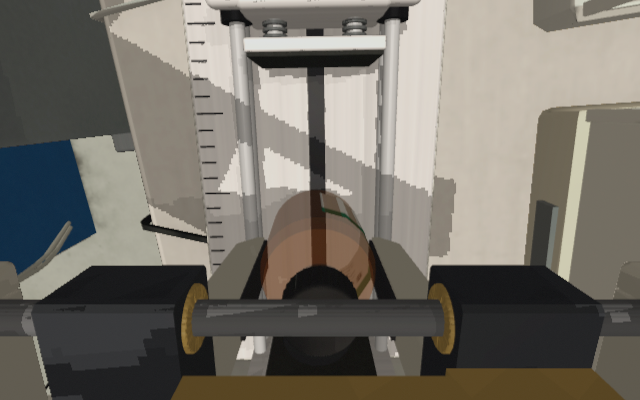

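Centred between the rods; lower slowly to the floor.

```bash
python3 -m jog '[[0.3,0.04,0,0.06,0,0,0],[0.3,0,0,0.04,0,0,0],[0.3,0,0,0,0,0,0],[0.3,0,0,0,0,0,0]]'
python3 -m jog '[[0.3,0,0,0.04,0,0,0],[0.3,0,0,0,0,0,0],[0.3,0,0,0,0,0,0]]'

```

```text
t: 23.9
tool_pos: [0.4717, -0.1844, 0.0913]
eef_rot: [-3.141, -0.0, 1.47]
contact_force: [-0.4, 0.3, -0.7]
opening: 0.564
t: 24.2
tool_pos: [0.472, -0.1848, 0.09]
eef_rot: [3.141, 0.001, 1.47]
contact_force: [-2.0, 0.8, 5.3]
opening: 0.566
```

```bash
python3 -m jog '[[0.75,0,0,-0.02,0,0,0],[0.75,0,0,0,0,0,0],[0.75,0,0,0,0,0,0]]' 20
python3 -m jog '[[0.75,0,0,-0.4,0,0,0],[0.75,0,0,-0.9,0,0,0],[0.75,0,0,-0.9,0,0,0],[0.75,0,0,-0.5,0,0,0]]'
python3 -c "
from h import *
snap('wrist','w23.png')
plan(.4135,.332,.22,-0.1,0.7)
"
```

```text
t: 24.5
tool_pos: [0.4718, -0.1844, 0.0902]
eef_rot: [-3.142, -0.0, 1.47]
contact_force: [0.4, 0.1, -0.2]
opening: 0.74
t: 24.9
tool_pos: [0.4729, -0.1851, 0.2289]
eef_rot: [3.138, 0.002, 1.47]
contact_force: [1.0, -0.0, 0.2]
opening: 0.753
t 24.95 tcp [ 0.4743 -0.186   0.2321] phi -0.101 rot [3.133 0.005 1.47 ] F [ 1.1 -0.4  3.6] open 0.754
[0.7, 0.93, -0.2, 0.02, 0, 0, -0.0],[0.7, 0.93, -0.21, 0.02, 0, 0, -0.0],[0.7, 0.92, -0.2, 0.02, 0, 0, -0.0],[0.7, 0.93, -0.21, 0.02, 0, 0, -0.0],[0.7, 0.92, -0.2, 0.02, 0, 0, -0.0],
[0.7, 0.93, -0.21, 0.02, 0, 0, -0.0],[0.7, 0.92, -0.2, 0.02, 0, 0, -0.0],[0.7, 0.93, -0.21, 0.03, 0, 0, -0.0],[0.7, 0.92, -0.2, 0.02, 0, 0, -0.0],[0.7, 0.93, -0.21, 0.03, 0, 0, -0.0],
[0.7, 0.92, -0.2, 0.02, 0, 0, -0.001],
```

View pics/w23.png

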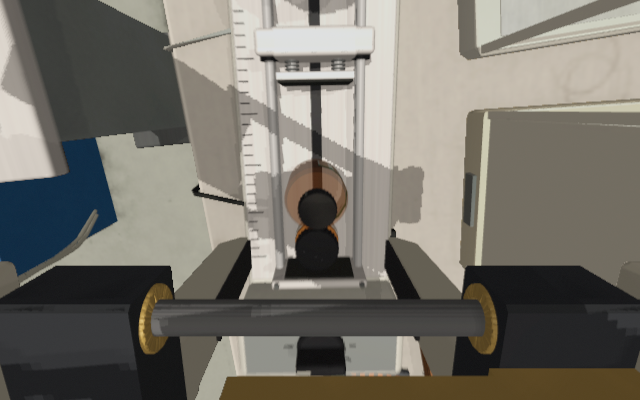

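```bash
python3 -m jog '[[0.7,0.5,-0.1,0,0,0,0],[0.7,0.93,-0.2,0,0,0,0],[0.7,0.93,-0.2,0,0,0,0],[0.7,0.93,-0.2,0,0,0,0],[0.7,0.93,-0.2,0,0,0,0]]'
python3 -m jog '[[0.7,0.93,-0.21,0,0,0,0],[0.7,0.93,-0.2,0,0,0,0],[0.7,0.93,-0.21,0,0,0,0],[0.7,0.93,-0.2,0,0,0,0],[0.7,0.93,-0.21,0.2,0,0,0]]'
python3 -m jog '[[0.7,0.9,-0.2,0.4,0,0,0],[0.7,0.4,-0.1,0.4,0,0,0],[0.7,0,0,0,0,0,0],[0.7,0,0,0,0,0,0]]'
python3 -c "
from h import *
c=snap('wrist','w24.png')
from scipy.spatial.transform import Rotation as R
s=observe();r=R.from_euler('xyz',s['eef_rot'])
P=cloud(c)
m=(abs(P[...,2]-.085)<.006)&(np.hypot(P[...,0]-.4125,P[...,1]-.331)<.03)
q=P[m];w=(q.min(0)+q.max(0))/2;print(len(q),w,q.max(0)-q.min(0),'tool',r.inv().apply(w-s['tool_pos']))
plan(.4125,.333,.013,-0.1,0.7)
"
```

```text
t: 25.45
tool_pos: [0.4476, 0.0317, 0.225]
eef_rot: [-3.141, -0.0, 1.469]
contact_force: [0.9, -0.6, -0.1]
opening: 0.699
t: 25.95
tool_pos: [0.4207, 0.2688, 0.2161]
eef_rot: [3.139, -0.001, 1.47]
contact_force: [2.0, 0.1, 0.7]
opening: 0.702
t: 26.35
tool_pos: [0.4116, 0.3323, 0.1748]
eef_rot: [-3.14, 0.001, 1.471]
contact_force: [-0.3, 0.1, -0.4]
opening: 0.696
395 [0.41359915 0.3356146  0.08272178] [0.01912477 0.0188462  0.00733796] tool [0.00386264 0.00078172 0.09297707]
t 26.4 tcp [0.4124 0.3319 0.1757] phi -0.101 rot [3.141e+00 1.000e-03 1.470e+00] F [-0.2 -0.4  0.8] open 0.699
[0.7, 0.01, -0.0, 0.81, 0, 0, -0.0],[0.7, 0.0, -0.0, 0.81, 0, 0, -0.0],[0.7, 0.01, -0.0, 0.82, 0, 0, -0.001],[0.7, 0.0, -0.0, 0.81, 0, 0, -0.0],
```

View pics/w24.png

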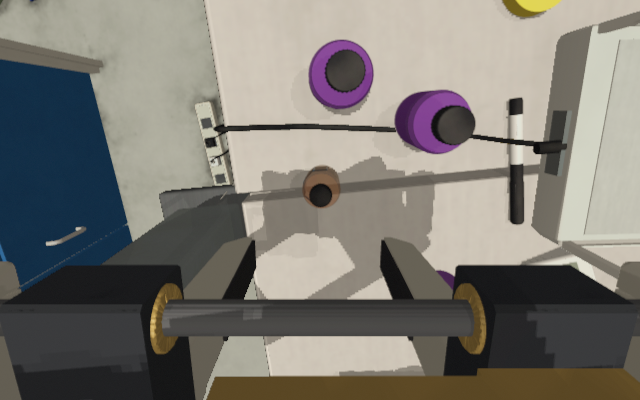

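```bash
python3 -m jog '[[0.7,0.02,0,0.5,0,0,0],[0.7,0.01,0,0.8,0,0,0],[0.7,0,0,0.8,0,0,0],[0.7,0,0,0.7,0,0,0],[0.7,0,0,0.42,0,0,0]]'
python3 -m jog '[[0.7,0,0,0,0,0,0],[0.2,0,0,0,0,0,0],[0.2,0,0,0,0,0,0],[0.2,0,0,0,0,0,0],[0.2,0,0,0,0,0,0]]' 15
python3 -m jog '[[0.2,0,0,0,0,0,0],[0.2,0,0,0,0,0,0],[0.2,0,0,0,0,0,0]]'
python3 -c "
from h import *
c=snap('wrist','w25.png');s=observe();print(s['tool_pos'],s['contact_force'],s['opening'])
"
```

```text
t: 26.9
tool_pos: [0.4125, 0.3321, 0.0132]
eef_rot: [-3.141, 0.001, 1.467]
contact_force: [-0.5, 0.3, 0.3]
opening: 0.702
t: 27.4
tool_pos: [0.4132, 0.3344, 0.0158]
eef_rot: [3.139, -0.001, 1.47]
contact_force: [0.3, 0.2, -0.7]
opening: 0.402
t: 27.7
tool_pos: [0.4131, 0.3346, 0.0155]
eef_rot: [3.14, -0.001, 1.47]
contact_force: [-0.4, -0.4, 7.1]
opening: 0.377
[0.41315204 0.3345587  0.01549494] [-0.31002231  1.10660557  6.00527997] 0.3742879431108858
```

View pics/w25.png

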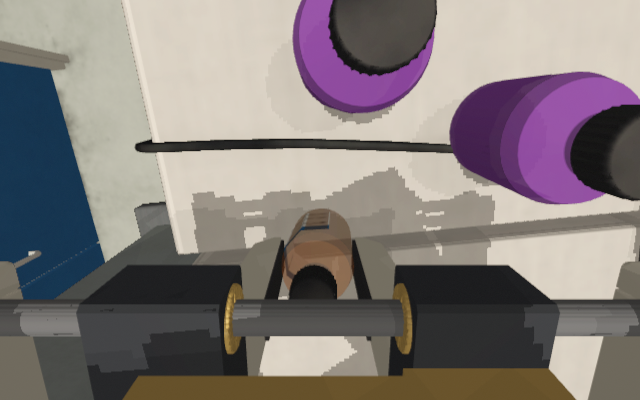

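```bash
python3 -m jog '[[0.2,0,0,-0.2,0,0,0],[0.2,0,0,-0.5,0,0,0],[0.2,0,0,-0.9,0,0,0],[0.2,0,0,-0.9,0,0,0],[0.2,0,0,-0.9,0,0,0]]' 
python3 -m jog '[[0.2,0,0,-0.8,0,0,0],[0.2,0,0,-0.4,0,0,0],[0.2,0,0,0,0,0,0]]'
python3 -c "
from h import *
a=sh((.472,-.1847));print(a)
t=D0+UY*(a[1]+.052);print(t)
plan(t[0],t[1],.23,-0.1,0.2,11)
"
```

```text
t: 28.25
tool_pos: [0.4115, 0.3337, 0.1864]
eef_rot: [-3.141, 0.001, 1.47]
contact_force: [0.6, -0.1, -1.5]
opening: 0.376
t: 28.55
tool_pos: [0.4137, 0.3349, 0.2483]
eef_rot: [3.136, -0.004, 1.47]
contact_force: [0.5, -0.3, -0.3]
opening: 0.378
[0.00072595 0.14285648]
[ 0.47636538 -0.13287848]
t 28.55 tcp [0.4137 0.3349 0.2483] phi -0.101 rot [ 3.136 -0.004  1.47 ] F [ 0.5 -0.3 -0.3] open 0.378
[0.2, -0.83, 0.2, 0.03, 0, 0, -0.0],[0.2, -0.84, 0.2, 0.03, 0, 0, -0.0],[0.2, -0.83, 0.2, 0.03, 0, 0, -0.0],[0.2, -0.84, 0.2, 0.03, 0, 0, -0.0],[0.2, -0.83, 0.2, 0.04, 0, 0, -0.0],
[0.2, -0.84, 0.2, 0.03, 0, 0, -0.0],[0.2, -0.83, 0.2, 0.04, 0, 0, -0.0],[0.2, -0.84, 0.2, 0.03, 0, 0, -0.0],[0.2, -0.83, 0.2, 0.04, 0, 0, -0.0],[0.2, -0.84, 0.19, 0.03, 0, 0, -0.0],
[0.2, -0.83, 0.2, 0.04, 0, 0, -0.001],
```

```bash
python3 -m jog '[[0.2,-0.43,0.1,0,0,0,0],[0.2,-0.84,0.2,0,0,0,0],[0.2,-0.84,0.2,0,0,0,0],[0.2,-0.84,0.2,0,0,0,0],[0.2,-0.84,0.2,0,0,0,0]]'
python3 -m jog '[[0.2,-0.84,0.2,0.05,0,0,0],[0.2,-0.84,0.2,0.05,0,0,0],[0.2,-0.84,0.2,0.05,0,0,0],[0.2,-0.84,0.2,0.05,0,0,0],[0.2,-0.84,0.2,0.05,0,0,0]]'
python3 -m jog '[[0.2,-0.84,0.2,0.05,0,0,0],[0.2,-0.35,0.08,0.05,0,0,0],[0.2,0,0,0,0,0,0],[0.2,0,0,0,0,0,0]]'
python3 -c "
from h import *
snap('wrist','w26.png')
plan(.4764,-.1329,.0895,-0.1,0.2)
"
```

```text
t: 29.05
tool_pos: [0.4366, 0.1394, 0.2426]
eef_rot: [-3.138, 0.001, 1.471]
contact_force: [-0.1, 0.9, -0.7]
opening: 0.375
t: 29.55
tool_pos: [0.4652, -0.0742, 0.23]
eef_rot: [-3.139, -0.001, 1.47]
contact_force: [1.6, 0.4, -0.5]
opening: 0.379
t: 29.95
tool_pos: [0.4734, -0.1329, 0.2254]
eef_rot: [-3.138, -0.002, 1.469]
contact_force: [0.4, 0.3, -0.3]
opening: 0.378
t 30.0 tcp [ 0.4736 -0.1325  0.2259] phi -0.101 rot [-3.139e+00 -1.000e-03  1.470e+00] F [ 0.4 -0.8 -1.4] open 0.374
[0.2, -0.0, 0.02, 0.91, 0, 0, -0.0],[0.2, -0.0, 0.02, 0.91, 0, 0, -0.0],[0.2, -0.0, 0.02, 0.91, 0, 0, -0.001],
```

View pics/w26.png

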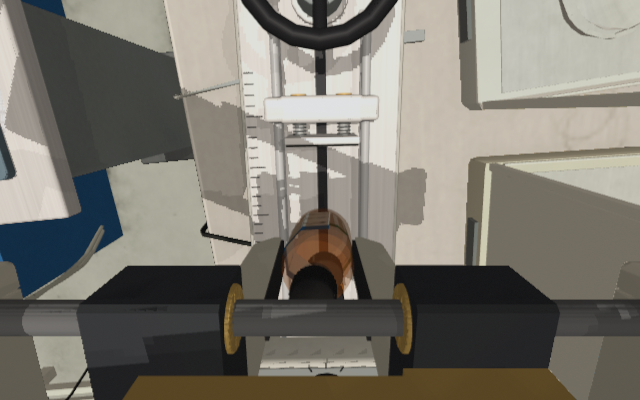

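```bash
python3 -m jog '[[0.2,0,0.05,0.6,0,0,0],[0.2,0,0,0.8,0,0,0],[0.2,0,0,0.75,0,0,0],[0.2,0,0,0.35,0,0,0],[0.2,0,0,0.15,0,0,0]]'
python3 -m jog '[[0.2,0,0,0.04,0,0,0],[0.2,0,0,0,0,0,0],[0.2,0,0,0,0,0,0]]'

```

```text
t: 30.5
tool_pos: [0.4753, -0.1314, 0.0924]
eef_rot: [-3.138, -0.002, 1.472]
contact_force: [-0.4, -1.1, -0.1]
opening: 0.378
t: 30.8
tool_pos: [0.4779, -0.134, 0.0938]
eef_rot: [3.139, 0.001, 1.47]
contact_force: [0.0, 0.3, 0.0]
opening: 0.38
```

```bash
python3 -m jog '[[0.2,0.02,0,0.06,0,0,0],[0.2,0,0,0.03,0,0,0],[0.2,0,0,0,0,0,0],[0.2,0,0,0,0,0,0]]'
python3 -m jog '[[0.2,0,0,0.04,0,0,0],[0.2,0,0,0,0,0,0],[0.2,0,0,0,0,0,0]]'

```

```text
t: 31.2
tool_pos: [0.4771, -0.133, 0.088]
eef_rot: [3.141, 0.0, 1.47]
contact_force: [-0.2, 0.3, -0.4]
opening: 0.381
t: 31.5
tool_pos: [0.4781, -0.1333, 0.0869]
eef_rot: [3.139, 0.001, 1.47]
contact_force: [0.6, 0.6, 5.8]
opening: 0.375
```

```bash
python3 -m jog '[[0.55,0,0,-0.02,0,0,0],[0.55,0,0,0,0,0,0],[0.55,0,0,0,0,0,0]]' 20
python3 -m jog '[[0.55,0,0,-0.4,0,0,0],[0.55,0,0,-0.9,0,0,0],[0.55,0,0,-0.9,0,0,0],[0.55,0,0,-0.6,0,0,0],[0.28,0,0,0,0,0,0]]'
python3 -c "
from h import *
c=snap('wrist','w27.png');wh()
c=snap('scene','s27.png');cv2.imwrite('pics/s27c.png',cv2.resize(c['frame'][180:310,300:440],None,fx=5,fy=4.5,interpolation=cv2.INTER_CUBIC))
"
```

```text
t: 31.8
tool_pos: [0.4768, -0.1329, 0.0868]
eef_rot: [-3.141, -0.0, 1.47]
contact_force: [-1.0, -0.0, -0.4]
opening: 0.541
t: 32.3
tool_pos: [0.4794, -0.1341, 0.2315]
eef_rot: [3.133, 0.003, 1.47]
contact_force: [0.1, -0.1, -0.1]
opening: 0.503
t 32.35 [ 0.4782 -0.1335  0.2289] r 0.1732 th -94.9 [ 0.5  0.4 -0.2] phi-th -90.9
```

View pics/w27.png

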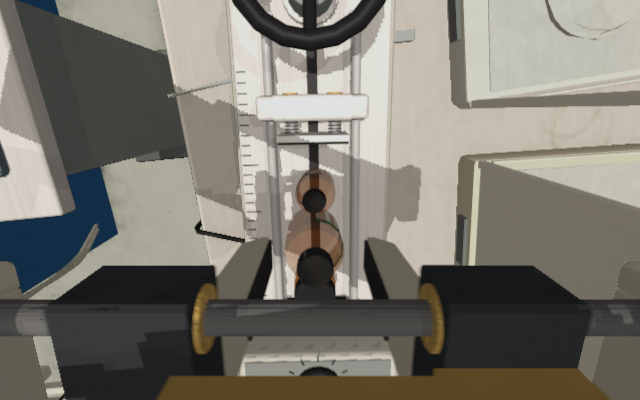

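View pics/s27c.png

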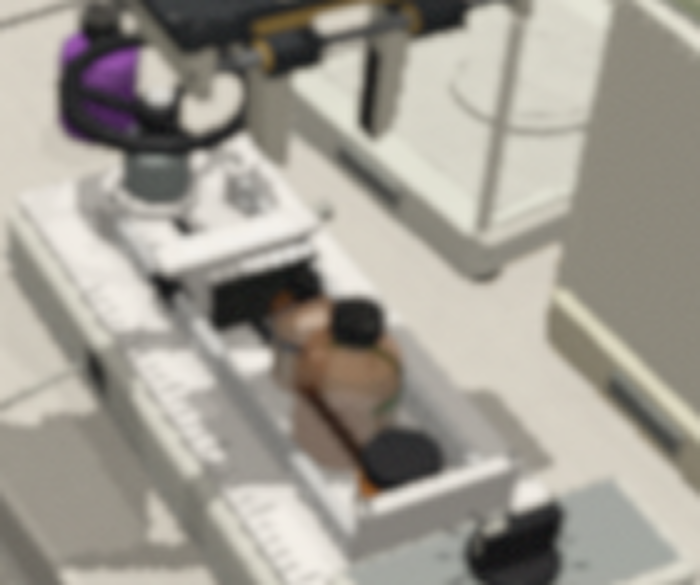

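```bash
python3 -c "
from h import *
plan(.5211,-.0059,.19,2.129,0.28)
"
```

```text
t 32.4 tcp [ 0.4771 -0.1329  0.227 ] phi -0.101 rot [3.141 0.    1.47 ] F [ 0.1 -0.1 -0.5] open 0.428
[0.28, 0.16, 0.04, 0.05, 0, 0, -0.139],[0.28, 0.16, 0.06, 0.05, 0, 0, -0.139],[0.28, 0.15, 0.08, 0.05, 0, 0, -0.139],[0.28, 0.13, 0.1, 0.05, 0, 0, -0.139],[0.28, 0.12, 0.12, 0.04, 0, 0, -0.14],
[0.28, 0.1, 0.13, 0.05, 0, 0, -0.139],[0.28, 0.08, 0.15, 0.04, 0, 0, -0.14],[0.28, 0.06, 0.16, 0.05, 0, 0, -0.139],[0.28, 0.04, 0.16, 0.04, 0, 0, -0.14],[0.28, 0.01, 0.17, 0.05, 0, 0, -0.139],
[0.28, -0.01, 0.17, 0.04, 0, 0, -0.14],[0.28, -0.03, 0.16, 0.05, 0, 0, -0.139],[0.28, -0.06, 0.16, 0.04, 0, 0, -0.14],[0.28, -0.08, 0.15, 0.05, 0, 0, -0.139],[0.28, -0.09, 0.14, 0.04, 0, 0, -0.14],
[0.28, -0.12, 0.12, 0.05, 0, 0, -0.139],
```

```bash
python3 -m jog '[[0.28,0.16,0.04,0.05,0,0,-0.139],[0.28,0.16,0.06,0.05,0,0,-0.139],[0.28,0.15,0.08,0.05,0,0,-0.139],[0.28,0.13,0.1,0.05,0,0,-0.139],[0.28,0.12,0.12,0.04,0,0,-0.14]]'
python3 -m jog '[[0.28,0.1,0.13,0.05,0,0,-0.139],[0.28,0.08,0.15,0.04,0,0,-0.14],[0.28,0.06,0.16,0.05,0,0,-0.139],[0.28,0.04,0.16,0.04,0,0,-0.14],[0.28,0.01,0.17,0.05,0,0,-0.139]]'
python3 -m jog '[[0.28,-0.01,0.17,0.04,0,0,-0.14],[0.28,-0.03,0.16,0.05,0,0,-0.139],[0.28,-0.06,0.16,0.04,0,0,-0.14],[0.28,-0.08,0.15,0.05,0,0,-0.139],[0.28,-0.09,0.14,0.04,0,0,-0.14]]'
python3 -m jog '[[0.28,-0.12,0.12,0.05,0,0,-0.139],[0.28,0,0,0,0,0,0],[0.28,0,0,0,0,0,0]]'
python3 -c "
from h import *
wh();snap('wrist','w28.png')"
```

```text
t: 32.9
tool_pos: [0.4893, -0.0923, 0.2124]
eef_rot: [-3.139, -0.004, 2.171]
contact_force: [1.1, 0.2, 0.4]
opening: 0.281
t: 33.4
tool_pos: [0.5031, -0.0528, 0.2009]
eef_rot: [3.141, -0.005, 2.868]
contact_force: [-0.3, -1.1, -0.4]
opening: 0.279
t: 33.9
tool_pos: [0.5167, -0.0132, 0.1898]
eef_rot: [3.139, -0.004, -2.717]
contact_force: [0.1, -0.8, 0.7]
opening: 0.281
t: 34.2
tool_pos: [0.5202, -0.0058, 0.1884]
eef_rot: [3.14, -0.002, -2.587]
contact_force: [0.9, 0.2, 1.0]
opening: 0.283
t 34.2 [ 0.5202 -0.0058  0.1884] r 0.0524 th -58.7 [0.9 0.2 1. ] phi-th 0.5
```

View pics/w28.png

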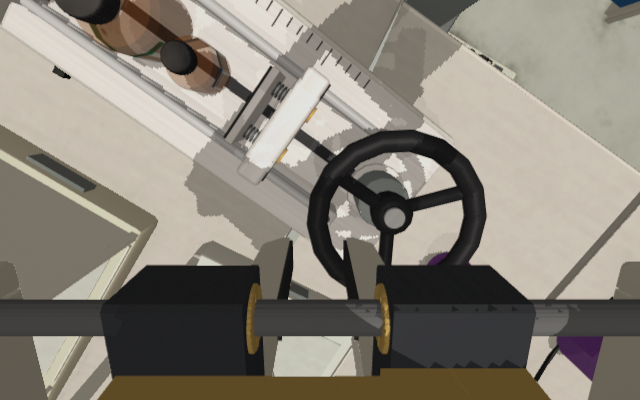

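```bash
python3 -m jog '[[0.28,0,0,0.5,0,0,0],[0.28,0,0,0.5,0,0,0],[0.28,0,0,0.4,0,0,0],[0.28,0,0,0,0,0,0]]'
python3 -m jog '[[0.28,0.16,0.012,0,0,0,0.15],[0.28,0.16,0.012,0,0,0,0.15],[0.28,0.16,0.012,0,0,0,0.15],[0.28,0.16,0.012,0,0,0,0.15],[0.28,0.16,0.012,0,0,0,0.15]]'
python3 -c "
from h import *
wh()"
python3 -m jog '[[0.28,0.16,0.012,0,0,0,0.15],[0.28,0.16,0.012,0,0,0,0.15],[0.28,0.16,0.012,0,0,0,0.15],[0.28,0.16,0.012,0,0,0,0.15],[0.28,0.16,0.012,0,0,0,0.15]]'
python3 -c "
from h import *
wh();c=snap('top','t29.png');snap('wrist','w29.png')
cv2.imwrite('pics/t29c.png',cv2.resize(c['frame'][155:235,305:460],None,fx=5.1,fy=5.1,interpolation=cv2.INTER_CUBIC))"
```

```text
t: 34.65
tool_pos: [0.5187, -0.0059, 0.1171]
eef_rot: [3.137, -0.005, -2.586]
contact_force: [-1.2, -0.0, 0.4]
opening: 0.277
t: 35.15
tool_pos: [0.4868, -0.0155, 0.1221]
eef_rot: [-3.14, 0.01, 2.941]
contact_force: [7.8, -5.4, -4.8]
opening: 0.277
t 35.15 [ 0.4868 -0.0155  0.1221] r 0.0548 th -96.5 [ 7.8 -5.4 -4.8] phi-th -5.1
t: 35.65
tool_pos: [0.4511, 0.0043, 0.1219]
eef_rot: [-3.141, 0.008, 2.192]
contact_force: [-0.3, -11.0, 1.0]
opening: 0.275
t 35.65 [0.4511 0.0043 0.1219] r 0.0544 th -140.4 [ -0.3 -11.    1. ] phi-th -4.2
```

View pics/t29c.png

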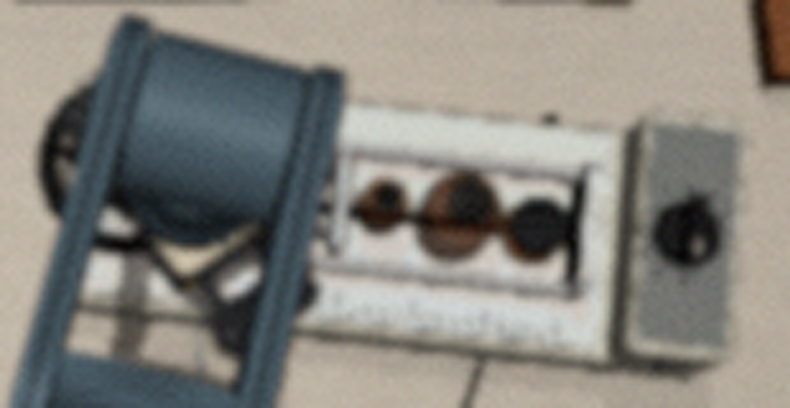

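View pics/w29.png

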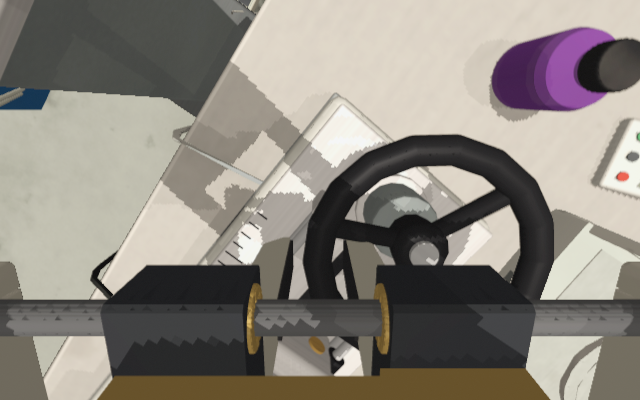

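```bash
python3 -m jog '[[0.28,0.16,0.014,0,0,0,0.15],[0.28,0.16,0.014,0,0,0,0.15],[0.28,0.16,0.014,0,0,0,0.15],[0.28,0.16,0.014,0,0,0,0.15],[0.28,0.16,0.014,0,0,0,0.15]]'
python3 -c "
from h import *
wh();c=snap('top','t30.png');snap('wrist','w30.png')
cv2.imwrite('pics/t30c.png',cv2.resize(c['frame'][155:235,305:460],None,fx=5.1,fy=5.1,interpolation=cv2.INTER_CUBIC))"
```

```text
t: 36.25
tool_pos: [0.44, 0.0435, 0.1216]
eef_rot: [3.141, 0.005, 1.442]
contact_force: [-4.1, -9.7, 5.1]
opening: 0.279
t 36.25 [0.44   0.0435 0.1216] r 0.0532 th 175.1 [-4.1 -9.7  5.1] phi-th -2.6
```

View pics/t30c.png

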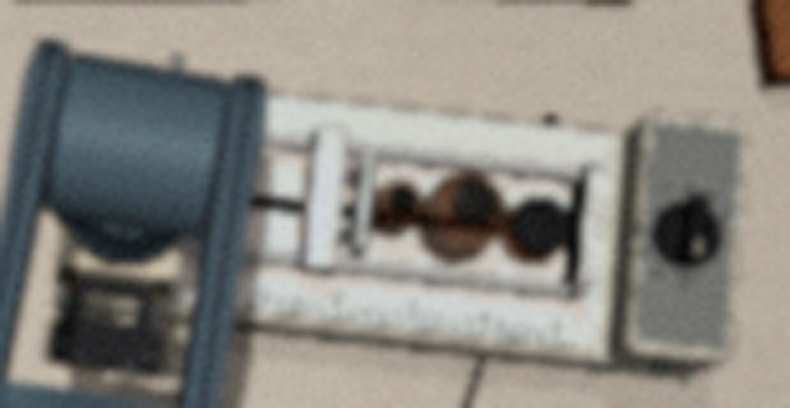

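```bash
python3 -m jog '[[0.28,0.107,0.006,0,0,0,0.1],[0.28,0.107,0.006,0,0,0,0.1],[0.28,0,0,0,0,0,0]]'
python3 -c "
from h import *
wh();print(np.hypot(*observe()['contact_force'][:2]))"
python3 -m jog '[[0.28,0.107,0.006,0,0,0,0.1],[0.28,0,0,0,0,0,0]]'
python3 -c "
from h import *
wh();print(np.hypot(*observe()['contact_force'][:2]))"
python3 -m jog '[[0.28,0.107,0.006,0,0,0,0.1],[0.28,0,0,0,0,0,0]]'
python3 -c "
from h import *
wh();print(np.hypot(*observe()['contact_force'][:2]));c=snap('top','t31.png');snap('wrist','w31.png')
cv2.imwrite('pics/t31c.png',cv2.resize(c['frame'][160:225,355:430],None,fx=10,fy=9,interpolation=cv2.INTER_CUBIC))"
```

```text
t: 36.65
tool_pos: [0.4426, 0.0546, 0.1216]
eef_rot: [3.14, 0.004, 1.246]
contact_force: [-3.8, -7.2, 5.4]
opening: 0.279
t 36.65 [0.4426 0.0546 0.1216] r 0.0527 th 162.8 [-3.8 -7.2  5.4] phi-th -1.6
8.116952693303135
t: 36.85
tool_pos: [0.4445, 0.0594, 0.1215]
eef_rot: [3.14, 0.004, 1.146]
contact_force: [-4.2, -7.1, 6.0]
opening: 0.279
t 36.85 [0.4445 0.0594 0.1215] r 0.0526 th 157.2 [-4.2 -7.1  6. ] phi-th -1.7
8.214502611844262
t: 37.05
tool_pos: [0.4466, 0.0638, 0.1215]
eef_rot: [3.14, 0.004, 1.046]
contact_force: [-6.5, -9.0, 6.6]
opening: 0.279
t 37.05 [0.4466 0.0638 0.1215] r 0.0526 th 151.8 [-6.5 -9.   6.6] phi-th -2.1
11.115652473530941
```

View pics/t31c.png

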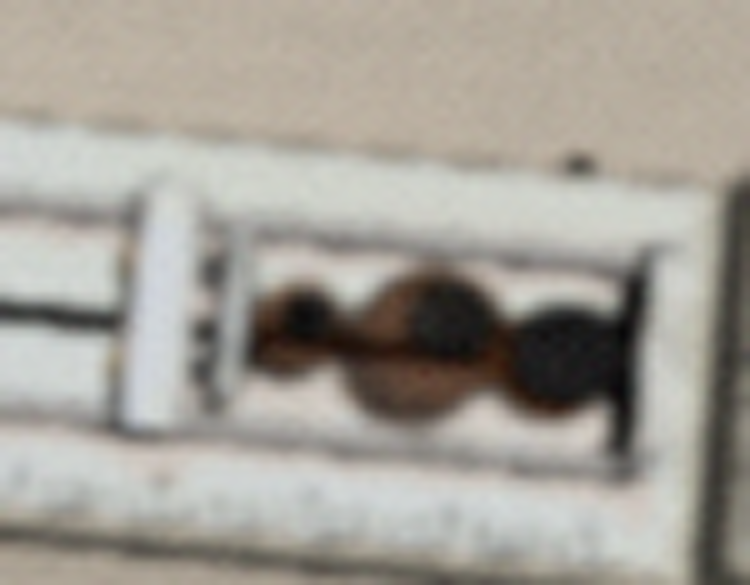

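View pics/w31.png

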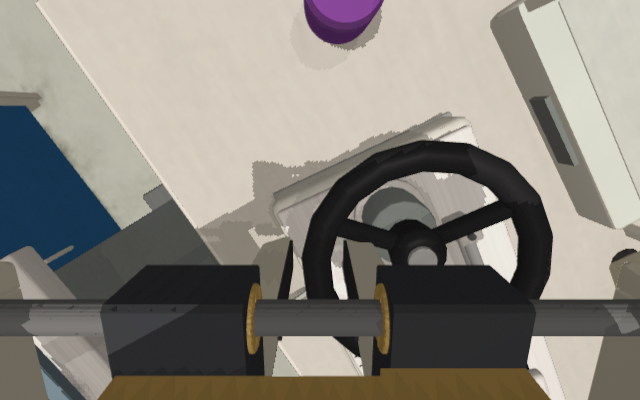

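```bash
cat >> h.py <<'E'
def prof(c,lo,hi,z=.120,a=.10,b=.28):
    sy=np.arange(a,b,.0005); out=[]
    for sx in np.arange(lo,hi,.002):
        pts=[proj(c,np.r_[D0+sx*UX+s*UY,z]) for s in sy]
        m=np.array(pts,np.float32)
        g=cv2.remap(cv2.cvtColor(c['frame'],cv2.COLOR_BGR2GRAY),m[:,0].reshape(1,-1),m[:,1].reshape(1,-1),cv2.INTER_CUBIC)[0]
        out.append(g)
    return sy,np.mean(out,0)
E
python3 - <<'E'
from h import *
import sys
rows=[]
for f in('top0','t11','t31'):
    c=dict(np.load(f'pics/{f}.png.npz'))
    for lo,hi in((-.032,-.024),(-.006,.006),(.024,.032)):
        sy,g=prof(c,lo,hi); 
        st={'top0':.155,'t11':.225,'t31':.18}[f]
        k=np.searchsorted(sy,st);print(f,lo,'from',st,[int(v) for v in g[k:k+120:2]])
E
```

```text
top0 -0.032 from 0.155 [205, 206, 206, 206, 206, 206, 206, 206, 205, 201, 198, 193, 185, 176, 169, 158, 144, 133, 124, 114, 105, 98, 96, 99, 105, 114, 126, 133, 139, 147, 153, 157, 163, 171, 179, 184, 191, 198, 201, 204, 207, 209, 209, 209, 211, 210, 209, 207, 206, 202, 191, 180, 168, 152, 137, 125, 120, 124, 136, 151]
top0 -0.006 from 0.155 [131, 130, 129, 129, 128, 126, 122, 120, 119, 117, 116, 119, 125, 134, 144, 153, 159, 161, 160, 153, 142, 130, 115, 106, 101, 99, 101, 106, 114, 124, 135, 144, 156, 167, 176, 184, 192, 197, 200, 204, 207, 208, 208, 209, 210, 209, 208, 208, 206, 201, 193, 185, 174, 157, 141, 127, 112, 104, 102, 104]
top0 0.024 from 0.155 [186, 185, 185, 185, 183, 181, 179, 176, 171, 165, 160, 157, 155, 157, 160, 163, 167, 170, 169, 165, 158, 150, 143, 137, 134, 134, 136, 140, 145, 150, 153, 156, 163, 168, 174, 182, 189, 195, 201, 205, 207, 207, 208, 209, 210, 210, 210, 209, 208, 203, 197, 190, 181, 166, 153, 143, 134, 129, 130, 134]
t11 -0.032 from 0.225 [211, 212, 213, 213, 212, 212, 210, 206, 203, 199, 192, 183, 176, 168, 158, 150, 146, 140, 134, 131, 128, 125, 
[... 1023 characters left out ...]
10, 211, 212, 212, 210, 210, 207, 198, 189, 178, 165, 151, 138, 132, 132]
t31 -0.006 from 0.18 [19, 20, 22, 25, 28, 31, 34, 38, 40, 40, 43, 47, 52, 58, 72, 88, 104, 123, 141, 154, 162, 166, 166, 161, 151, 138, 127, 117, 110, 108, 111, 118, 128, 137, 150, 162, 172, 180, 189, 197, 202, 206, 210, 210, 210, 211, 212, 213, 212, 212, 210, 207, 200, 193, 183, 169, 153, 139, 127, 117]
t31 0.024 from 0.18 [189, 189, 188, 187, 187, 187, 187, 186, 185, 183, 180, 178, 176, 174, 170, 167, 163, 160, 160, 161, 161, 159, 157, 153, 147, 140, 135, 131, 131, 133, 137, 142, 146, 151, 157, 165, 171, 178, 185, 191, 196, 201, 206, 209, 211, 212, 213, 212, 212, 211, 211, 208, 203, 197, 189, 177, 163, 152, 143, 138]
```

```bash
python3 -m jog '[[0.28,0.107,0.006,0,0,0,0.1],[0.28,0,0,0,0,0,0]]'
python3 -c "
from h import *
wh();print(np.hypot(*observe()['contact_force'][:2]))"
python3 -m jog '[[0.28,0.107,0.006,0,0,0,0.1],[0.28,0,0,0,0,0,0]]'
cat >> h.py <<'E'
def slit(c,st):
    for lo,hi in((-.006,.006),(-.015,.015)):
        sy,g=prof(c,lo,hi,a=st,b=st+.06); k=len(sy)
        jm=np.argmax(np.where((sy>st+.03),g,0)) 
        back=next(i for i in range(jm,k) if g[i]<160)
        fr=next(i for i in range(jm,0,-1) if g[i]<150)
        mn=fr-20+np.argmin(g[fr-20:fr]); pk=mn-24+np.argmax(g[mn-24:mn])
        # subpixel peak
        y0,y1,y2=g[pk-2],g[pk],g[pk+2]; p=sy[pk]+.001*(y0-y2)/(2*(y0-2*y1+y2))
        print('back',sy[back].round(4),'rise',sy[fr].round(4),'min',sy[mn].round(4),'peak',round(p,4),'pk-rise',round(1000*(sy[fr]-p),1),'pk-back',round(1000*(sy[back]-p),1))
E
python3 -c "
from h import *
wh();print(np.hypot(*observe()['contact_force'][:2]));c=snap('top','t32.png');
for f,st in(('top0',.155),('t11',.225),('t30',.187),('t31',.18),('t32',.177)):
  print(f);slit(dict(np.load('pics/%s.png.npz'%f)),st)
cv2.imwrite('pics/t32c.png',cv2.resize(c['frame'][160:225,355:430],None,fx=10,fy=9,interpolation=cv2.INTER_CUBIC))"
```

```text
t: 37.35
tool_pos: [0.4491, 0.0681, 0.1215]
eef_rot: [3.14, 0.005, 0.945]
contact_force: [-7.2, -9.6, 7.2]
opening: 0.281
t 37.35 [0.4491 0.0681 0.1215] r 0.0526 th 146.5 [-7.2 -9.6  7.2] phi-th -2.4
12.013183919867517
t: 37.55
tool_pos: [0.4521, 0.0721, 0.1214]
eef_rot: [3.14, 0.005, 0.845]
contact_force: [-8.3, -10.9, 8.6]
opening: 0.28
t 37.55 [0.4521 0.0721 0.1214] r 0.0526 th 141.0 [ -8.3 -10.9   8.6] phi-th -2.7
13.658011499471028
top0
back 0.208 rise 0.186 min 0.18 peak 0.1721 pk-rise 13.9 pk-back 35.9
back 0.2085 rise 0.186 min 0.18 peak 0.1716 pk-rise 14.4 pk-back 36.9
t11
back 0.2795 rise 0.256 min 0.25 peak 0.2428 pk-rise 13.1 pk-back 36.7
back 0.2795 rise 0.257 min 0.251 peak 0.2428 pk-rise 14.2 pk-back 36.7
t30
back 0.2445 rise 0.2215 min 0.216 peak 0.2081 pk-rise 13.4 pk-back 36.4
back 0.244 rise 0.2215 min 0.2155 peak 0.2078 pk-rise 13.7 pk-back 36.2
t31
back 0.236 rise 0.2135 min 0.2085 peak 0.2015 pk-rise 12.0 pk-back 34.5
back 0.236 rise 0.2135 min 0.2085 peak 0.2013 pk-rise 12.2 pk-back 34.7
t32
back 0.2325 rise 0.212 min 0.208 peak 0.2009 pk-rise 11.1 pk-back 31.6
back 0.233 rise 0.2115 min 0.208 peak 0.2008 pk-rise 10.7 pk-back 32.2
```

View pics/t32c.png

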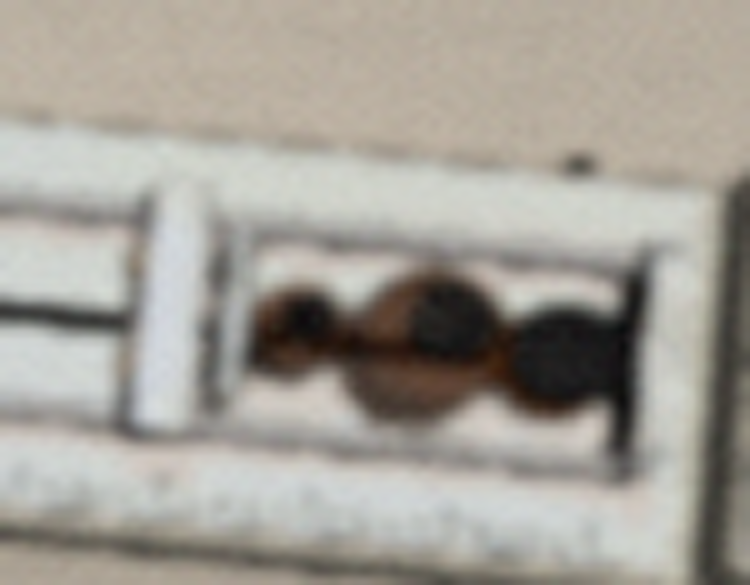

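```bash
python3 -m jog '[[0.28,0.075,0.004,0,0,0,0.07],[0.28,0,0,0,0,0,0],[0.28,0,0,0,0,0,0]]'
python3 -c "
from h import *
wh();print(np.hypot(*observe()['contact_force'][:2]));c=snap('top','t33.png');slit(c,.176)"
python3 -m jog '[[0.28,-0.12,0,0,0,0,0],[0.28,0,0,-0.5,0,0,0],[0.28,0,0,-0.9,0,0,0],[0.28,0,0,-0.5,0,0,0],[0.28,0,0,0,0,0,0]]'
python3 -c "
from h import *
wh();c=snap('top','t34.png');slit(c,.176);snap('wrist','w34.png')
c=snap('scene','s34.png');cv2.imwrite('pics/s34c.png',cv2.resize(c['frame'][200:310,310:440],None,fx=6,fy=5.4,interpolation=cv2.INTER_CUBIC))
"
```

```text
t: 37.9
tool_pos: [0.4543, 0.0745, 0.1214]
eef_rot: [3.14, 0.006, 0.778]
contact_force: [-9.1, -10.1, 8.4]
opening: 0.284
t 37.9 [0.4543 0.0745 0.1214] r 0.0526 th 137.5 [ -9.1 -10.1   8.4] phi-th -3.0
13.621005748800512
back 0.232 rise 0.2105 min 0.2075 peak 0.2009 pk-rise 9.6 pk-back 31.1
back 0.232 rise 0.211 min 0.2075 peak 0.2007 pk-rise 10.3 pk-back 31.3
t: 38.45
tool_pos: [0.4546, 0.0731, 0.2198]
eef_rot: [3.135, -0.006, 0.778]
contact_force: [0.2, -0.4, 0.4]
opening: 0.285
t 38.45 [0.4546 0.0731 0.2198] r 0.0514 th 138.4 [ 0.2 -0.4  0.4] phi-th -3.8
back 0.232 rise 0.2105 min 0.2075 peak 0.2009 pk-rise 9.6 pk-back 31.1
back 0.232 rise 0.211 min 0.2075 peak 0.2008 pk-rise 10.2 pk-back 31.2
```

View pics/s34c.png

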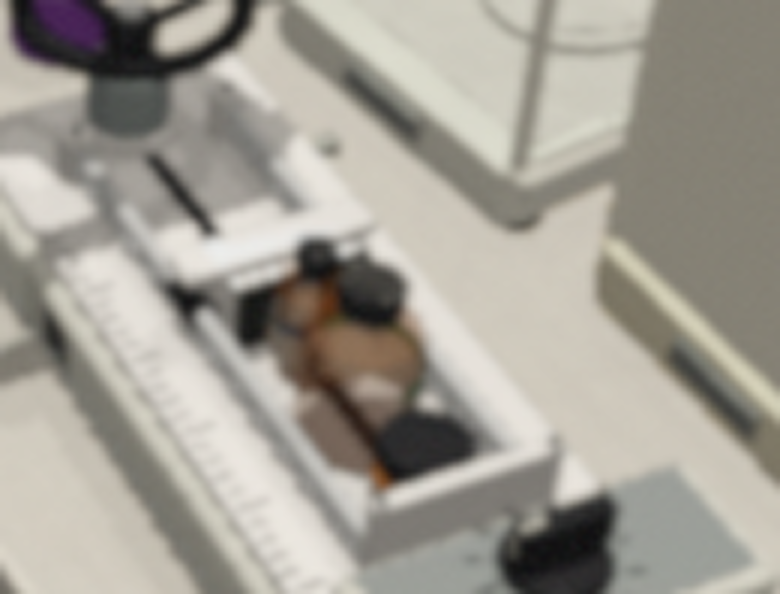

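```bash
python3 -c "
from h import *
plan(.4573,-.3268,.21,1.473,0.45)
"
```

```text
t 38.6 tcp [0.4512 0.0733 0.2146] phi -0.792 rot [-3.141  0.     0.779] F [-0.2  0.2 -1.1] open 0.278
[0.45, -0.35, 0.36, 0.01, 0, 0, -0.142],[0.45, -0.39, 0.31, 0.01, 0, 0, -0.142],[0.45, -0.43, 0.25, 0.01, 0, 0, -0.141],[0.45, -0.46, 0.19, 0.0, 0, 0, -0.142],[0.45, -0.49, 0.12, 0.01, 0, 0, -0.141],
[0.45, -0.5, 0.05, 0.0, 0, 0, -0.142],[0.45, -0.5, -0.02, 0.01, 0, 0, -0.141],[0.45, -0.49, -0.09, 0.0, 0, 0, -0.142],[0.45, -0.47, -0.16, 0.01, 0, 0, -0.141],[0.45, -0.45, -0.23, 0.0, 0, 0, -0.142],
[0.45, -0.41, -0.29, 0.01, 0, 0, -0.141],[0.45, -0.37, -0.34, 0.0, 0, 0, -0.142],[0.45, -0.31, -0.39, 0.01, 0, 0, -0.141],[0.45, -0.26, -0.43, 0.0, 0, 0, -0.142],[0.45, -0.19, -0.46, 0.01, 0, 0, -0.141],
[0.45, -0.12, -0.48, 0.0, 0, 0, -0.142],
```

```bash
python3 -m jog '[[0.45,-0.35,0.36,0,0,0,-0.142],[0.45,-0.39,0.31,0,0,0,-0.142],[0.45,-0.43,0.25,0,0,0,-0.141],[0.45,-0.46,0.19,0,0,0,-0.142],[0.45,-0.49,0.12,0,0,0,-0.141]]'
python3 -m jog '[[0.45,-0.5,0.05,0,0,0,-0.142],[0.45,-0.5,-0.02,0,0,0,-0.141],[0.45,-0.49,-0.09,0,0,0,-0.142]]'
python3 -m jog '[[0.45,0,0,0,0,0,0],[0.45,0,0,0,0,0,0]]'
python3 -c "
from h import *
snap('wrist','w35.png');wh()"
```

```text
t: 39.1
tool_pos: [0.4529, -0.0521, 0.2133]
eef_rot: [-3.139, -0.001, 1.493]
contact_force: [0.4, 0.2, -0.3]
opening: 0.449
t: 39.4
tool_pos: [0.4543, -0.1271, 0.2133]
eef_rot: [-3.14, -0.003, 1.918]
contact_force: [0.7, 0.9, 0.2]
opening: 0.452
t: 39.6
tool_pos: [0.4544, -0.1262, 0.2135]
eef_rot: [-3.14, -0.003, 1.908]
contact_force: [0.3, 0.0, 0.8]
opening: 0.448
t 39.65 [ 0.4546 -0.1257  0.2139] r 0.1691 th -103.1 [-0.6  0.   0.3] phi-th -57.5
```

View pics/w35.png

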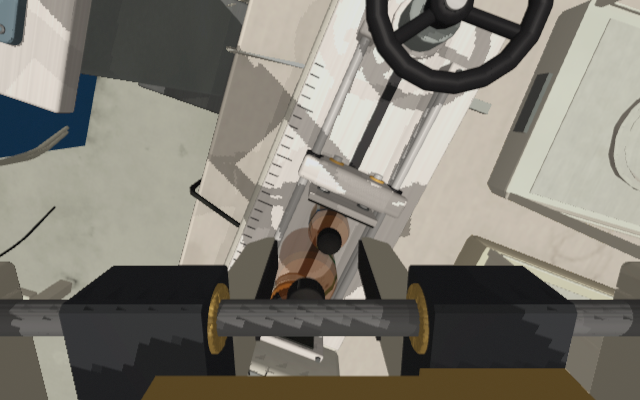

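```bash
python3 - <<'E'
from h import *
for f in('w35','w26'):
    c=dict(np.load(f'pics/{f}.png.npz'));P=cloud(c);d=P[...,:2]-D0;sx=d@UX;sy=d@UY
    for lo,hi in((-.026,-.02),(.02,.026),(.010,.014)):
        m=(sx>lo)&(sx<hi)&(P[...,2]>.115)&(P[...,2]<.13)&(sy>.18)&(sy<.30)
        v=np.sort(sy[m]*1000).round(1); h,e=np.histogram(v,np.arange(185,295,1)); 
        nz=[(int(e[i]),int(h[i])) for i in range(len(h)) if h[i]]
        print(f,lo,v.min(),v.max(),'span',v.max()-v.min(),nz)
c=dict(np.load('pics/w35.png.npz'))
cv2.imwrite('pics/w35c.png',c['frame'][130:260,280:430].repeat(5,0).repeat(5,1)[:600,:750])
E
```

```text
w35 -0.026 180.4 232.7 span 52.29999999999998 [(195, 1), (196, 5), (197, 8), (198, 6), (199, 5), (200, 8), (201, 10), (202, 7), (203, 17), (204, 4), (210, 1), (211, 8), (212, 7), (213, 9), (214, 8), (215, 8), (216, 8), (217, 10), (218, 6), (219, 8), (220, 9), (221, 7), (222, 10), (223, 7), (224, 11), (225, 7), (226, 9), (227, 8), (228, 8), (229, 10), (230, 9), (231, 10), (232, 10)]
w35 0.02 196.8 233.4 span 36.599999999999994 [(196, 2), (197, 6), (198, 7), (199, 9), (200, 5), (201, 9), (202, 6), (203, 9), (204, 17), (211, 3), (212, 5), (213, 8), (214, 5), (215, 10), (216, 8), (217, 7), (218, 9), (219, 8), (220, 7), (221, 8), (222, 7), (223, 10), (224, 7), (225, 9), (226, 9), (227, 7), (228, 9), (229, 7), (230, 9), (231, 10), (232, 8), (233, 9)]
w35 0.01 181.4 233.3 span 51.900000000000006 [(185, 1), (186, 1), (187, 1), (188, 1), (189, 1), (190, 3), (191, 1), (196, 3), (197, 4), (198, 4), (199, 5), (200, 6), (201, 5), (202, 5), (203, 7), (204, 9), (211, 2), (212, 3), (213, 6), (214, 5), (215, 5), (216, 5), (217, 7), (218, 5), (219, 5), (220, 5), (221, 6), (222, 5), (223, 6), (224, 4),
[... 496 characters left out ...]
0000000000002 [(239, 7), (240, 7), (241, 8), (242, 8), (243, 13), (244, 7), (245, 7), (246, 7), (247, 8), (259, 7), (260, 7), (261, 13), (262, 7), (263, 7), (264, 7), (265, 14), (266, 7), (267, 7), (268, 7), (269, 14), (270, 7), (271, 7), (272, 7), (273, 14), (274, 7), (275, 7), (276, 7), (277, 15), (278, 7), (279, 8), (280, 8), (281, 7)]
w26 0.01 239.6 280.3 span 40.70000000000002 [(239, 4), (240, 4), (241, 4), (242, 4), (243, 7), (244, 6), (245, 4), (246, 4), (247, 4), (259, 5), (260, 5), (261, 10), (262, 5), (263, 5), (264, 5), (265, 5), (266, 10), (267, 5), (268, 5), (269, 5), (270, 10), (271, 5), (272, 5), (273, 10), (274, 5), (275, 5), (276, 5), (277, 10), (278, 5), (279, 5), (280, 5)]
```

View pics/w35c.png

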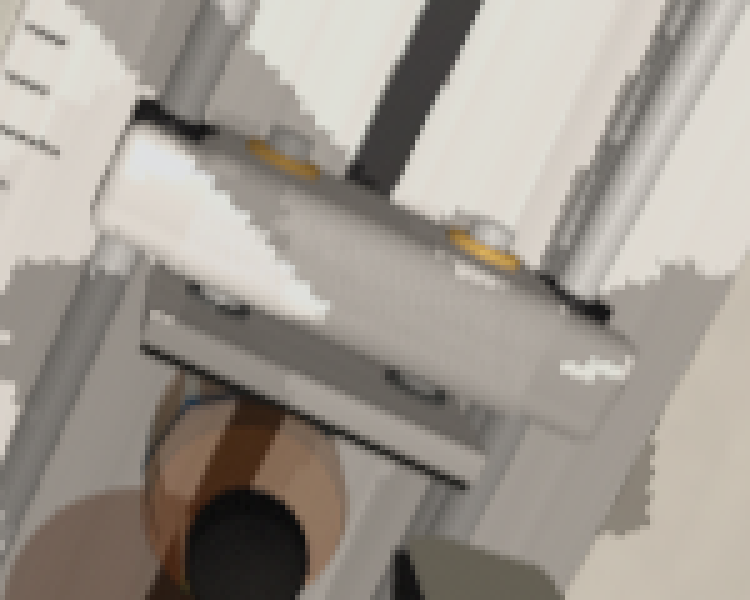

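```bash
python3 -m jog '[[0.45,-0.47,-0.16,0,0,0,-0.141],[0.45,-0.45,-0.23,0,0,0,-0.142],[0.45,-0.41,-0.29,0,0,0,-0.141],[0.45,-0.37,-0.34,0,0,0,-0.142],[0.45,-0.31,-0.39,0,0,0,-0.141]]'
python3 -m jog '[[0.45,-0.26,-0.43,0,0,0,-0.142],[0.45,-0.19,-0.46,0,0,0,-0.141],[0.45,-0.12,-0.48,0,0,0,-0.142],[0.45,0,0,0,0,0,0],[0.45,0,0,0,0,0,0]]'
python3 -c "
from h import *
plan(.4573,-.3268,.126,1.473,0.45)
c=snap('wrist','w36.png')"
```

```text
t: 40.15
tool_pos: [0.4571, -0.2511, 0.2146]
eef_rot: [3.141, -0.001, 2.625]
contact_force: [-0.7, -0.0, -0.8]
opening: 0.453
t: 40.65
tool_pos: [0.458, -0.3253, 0.2143]
eef_rot: [3.14, -0.001, 3.041]
contact_force: [0.4, 0.8, -0.4]
opening: 0.45
t 40.65 tcp [ 0.458  -0.3253  0.2143] phi 1.471 rot [ 3.140e+00 -1.000e-03  3.041e+00] F [ 0.4  0.8 -0.4] open 0.45
[0.45, 0.01, -0.02, 0.88, 0, 0, -0.001],[0.45, 0.0, -0.01, 0.89, 0, 0, -0.001],
```

View pics/w36.png

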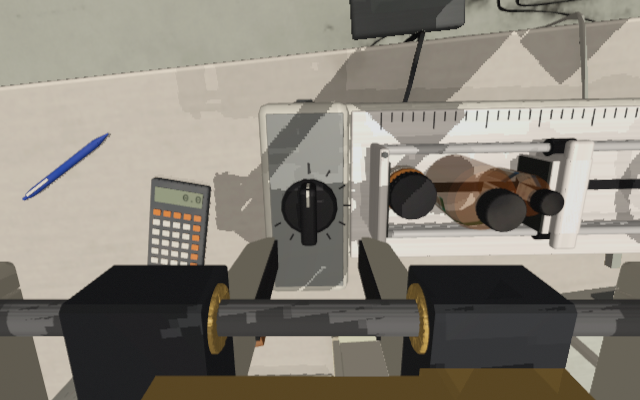

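```bash
python3 -c "
from h import *
from scipy.spatial.transform import Rotation as R
c=dict(np.load('pics/w36.png.npz'));s=observe();r=R.from_euler('xyz',s['eef_rot'])
P=cloud(c)
for zl,zh in((.16,.175),(.134,.148)):
  m=(P[...,2]>zl)&(P[...,2]<zh)&(np.hypot(P[...,0]-.457,P[...,1]+.327)<.04)
  q=r.inv().apply(P[m]-s['tool_pos']);print(len(q),'centre tool',((q.min(0)+q.max(0))/2).round(4),(q.max(0)-q.min(0)).round(4))
"
```

```text
948 centre tool [-0.002  -0.0063  0.0492] [0.0436 0.0122 0.0103]
1694 centre tool [ 0.0031 -0.0059  0.0736] [0.0747 0.062  0.0139]
```

```bash
python3 -c "
from h import *
for f in('top0','t33'):
  c=dict(np.load('pics/%s.png.npz'%f));P=cloud(c)
  m=(P[...,2]>.158)&(P[...,2]<.18)&(np.hypot(P[...,0]-.457,P[...,1]+.327)<.04)
  q=P[m];print(f,m.sum(),((q.min(0)+q.max(0))/2).round(4),q.mean(0).round(4),(q.max(0)-q.min(0)).round(4))
c=dict(np.load('pics/w23.png.npz'));P=cloud(c)
c=dict(np.load('pics/w17.png.npz'));P=cloud(c)
m=(P[...,2]>.158)&(P[...,2]<.18)&(np.hypot(P[...,0]-.457,P[...,1]+.327)<.04)
q=P[m];print(m.sum(),((q.min(0)+q.max(0))/2).round(4) if m.any() else 0,(q.max(0)-q.min(0)).round(4) if m.any() else 0)
print(proj(dict(np.load('pics/t33.png.npz')),[.4573,-.3268,.168]))
c=np.load('pics/t33.png.npz');cv2.imwrite('pics/dial.png',cv2.resize(c['frame'][175:230,420:465],None,fx=12,fy=10,interpolation=cv2.INTER_CUBIC))
"
```

```text
top0 53 [ 0.4631 -0.3315  0.1684] [ 0.4623 -0.3312  0.1672] [0.0415 0.0148 0.0191]
t33 53 [ 0.4624 -0.3322  0.167 ] [ 0.4623 -0.3313  0.1668] [0.0417 0.0151 0.0171]
0 0 0
(np.float64(440.2599737403151), np.float64(200.4854911930452))
```

View pics/dial.png

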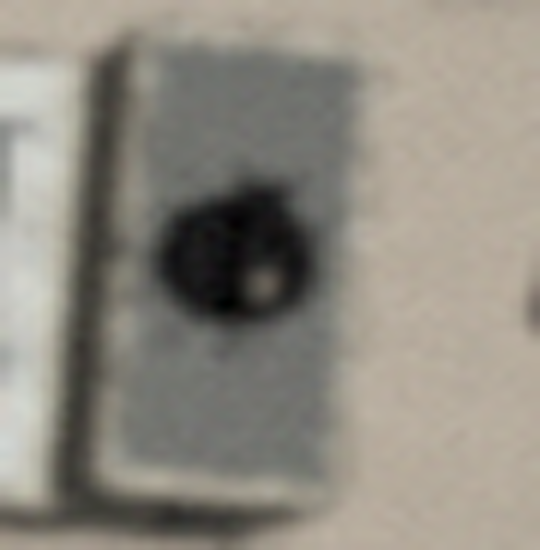

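```bash
python3 -m jog '[[0.45,-0.09,-0.12,0.4,0,0,0],[0.45,0,0,0.8,0,0,0],[0.45,0,0,0.45,0,0,0],[0.45,0,0,0.1,0,0,0],[0.45,0,0,0,0,0,0]]'
python3 -c "
from h import *
plan(.4618,-.3318,.126,1.473,0.45)
c=snap('wrist','w37.png')"
```

```text
t: 41.2
tool_pos: [0.4618, -0.3315, 0.1272]
eef_rot: [3.14, -0.001, 3.045]
contact_force: [0.4, -0.2, 0.3]
opening: 0.45
t 41.2 tcp [ 0.4618 -0.3315  0.1272] phi 1.474 rot [ 3.140e+00 -1.000e-03  3.045e+00] F [ 0.4 -0.2  0.3] open 0.45
[0.45, 0.0, -0.01, 0.02, 0, 0, 0.001],
```

View pics/w37.png

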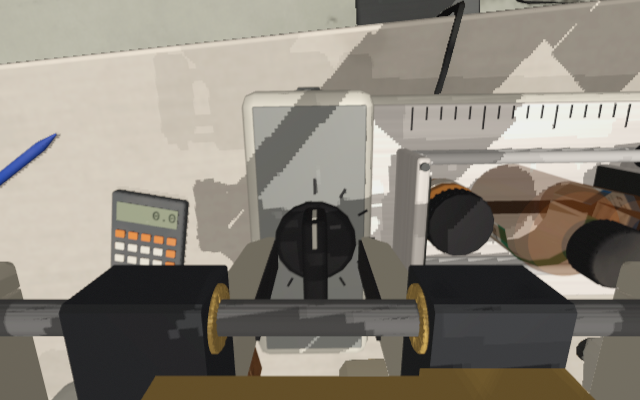

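```bash
python3 -m jog '[[0.05,0,0,0,0,0,0],[0.05,0,0,0,0,0,0],[0.05,0,0,0,0,0,0],[0.05,0,0,0,0,0,0],[0.05,0,0,0,0,0,0]]' 12
python3 -c "
from h import *
s=observe();print(s['opening'],s['contact_force'],s['wrist_torque'],s['tool_pos'])"
```

```text
t: 41.75
tool_pos: [0.462, -0.3328, 0.128]
eef_rot: [3.142, 0.001, 3.045]
contact_force: [-0.1, 0.8, 2.7]
opening: 0.132
0.1317376881132606 [-0.06383608  0.7779382   2.73724286] [ 0.3474349  -0.01511661 -0.00649409] [ 0.46203245 -0.33284073  0.1279709 ]
```

```bash
python3 -m jog '[[0.05,0,0,0,0,0,0.15],[0.05,0,0,0,0,0,0.15],[0.05,0,0,0,0,0,0.15],[0.05,0,0,0,0,0,0.15],[0.05,0,0,0,0,0,0.15]]'
python3 -m jog '[[0.05,0,0,0,0,0,0.15],[0.05,0,0,0,0,0,0.15],[0.05,0,0,0,0,0,0.15],[0.05,0,0,0,0,0,0.15],[0.05,0,0,0,0,0,0.15]]'
python3 -m jog '[[0.05,0,0,0,0,0,0.15],[0.05,0,0,0,0,0,0.15],[0.05,0,0,0,0,0,0.15],[0.05,0,0,0,0,0,0.15],[0.05,0,0,0,0,0,0]]'
python3 -c "
from h import *
s=observe();print(s['opening'],s['contact_force'],s['wrist_torque'],s['tool_pos'],1.474-(s['joints'][0]-s['joints'][5]));snap('wrist','w38.png')"
```

```text
t: 42.25
tool_pos: [0.4617, -0.3336, 0.128]
eef_rot: [-3.141, 0.001, 2.289]
contact_force: [-2.5, -0.8, 2.9]
opening: 0.131
t: 42.75
tool_pos: [0.4609, -0.3339, 0.128]
eef_rot: [-3.14, 0.002, 1.538]
contact_force: [-4.6, -1.4, 3.3]
opening: 0.131
t: 43.25
tool_pos: [0.4603, -0.3336, 0.1279]
eef_rot: [-3.14, 0.002, 0.94]
contact_force: [-6.1, -1.1, 4.4]
opening: 0.124
0.12395375590096701 [-6.10320924 -1.09096827  4.36633253] [-0.15720118  1.16596609 -0.00621985] [ 0.46025658 -0.33360807  0.12794435] 2.1054548378709916
```

View pics/w38.png

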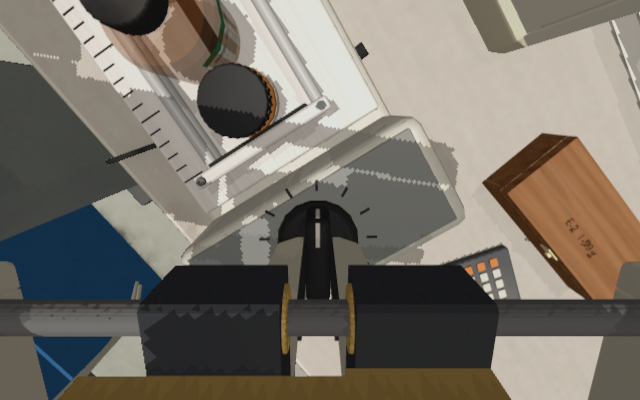

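Turned 2.1 rad with the knob following; the white line points straight up at (317,225) towards a tick. Release and lift.

```bash
python3 -m jog '[[0.4,0,0,0,0,0,0],[0.4,0,0,0,0,0,0],[0.4,0,0,0,0,0,0]]'
python3 -m jog '[[0.4,0,0,-0.4,0,0,0],[0.4,0,0,-0.9,0,0,0],[0.4,-0.3,0,-0.9,0,0,0],[0.4,-0.5,0,-0.3,0,0,0],[0.4,0,0,0,0,0,0]]'
python3 -m jog '[[0.4,0,0,0,0,0,0],[0.4,0,0,0,0,0,0],[0.4,0,0,0,0,0,0]]'
python3 - <<'E'
from h import *
c=snap('wrist','w39.png');t=snap('top','t39.png')
slit(t,.176)
P=cloud(c)
m=(P[...,2]>.160)&(P[...,2]<.175)&(np.hypot(P[...,0]-.4618,P[...,1]+.332)<.035)
q=P[m][:,:2].astype(np.float32);print(len(q))
v=cv2.fitLine(q,cv2.DIST_L2,0,.01,.01).ravel();a=np.arctan2(v[1],v[0]);print(v,'bar angle',a,'off bar angle',YAW,'cw turn mod pi',(YAW-a)%np.pi, 2.094)
d=P[...,:2]-D0;sx=d@UX;sy=d@UY
for lo,hi in((-.026,-.02),(.02,.026)):
    mm=(sx>lo)&(sx<hi)&(P[...,2]>.115)&(P[...,2]<.13)&(sy>.193)&(sy<.30);z=sy[mm]; print(lo,z.min() if mm.any() else None,z.max() if mm.any() else None)
E
```

```text
t: 43.6
tool_pos: [0.462, -0.3329, 0.1273]
eef_rot: [3.141, -0.0, 0.945]
contact_force: [0.4, -0.6, 0.1]
opening: 0.335
t: 44.1
tool_pos: [0.4385, -0.3685, 0.2557]
eef_rot: [3.135, 0.003, 0.943]
contact_force: [-0.1, 0.9, -0.1]
opening: 0.4
t: 44.4
tool_pos: [0.4384, -0.3641, 0.2509]
eef_rot: [-3.139, -0.001, 0.946]
contact_force: [-0.8, 1.1, -0.4]
opening: 0.402
back 0.232 rise 0.21 min 0.2075 peak 0.2009 pk-rise 9.1 pk-back 31.1
back 0.232 rise 0.2105 min 0.2075 peak 0.2008 pk-rise 9.7 pk-back 31.2
817
[ 0.5681784   0.8229054   0.4615144  -0.33036116] bar angle 0.9665059 off bar angle -0.098 cw turn mod pi 2.077087 2.094
-0.026 None None
0.02 None None
```

View pics/w39.png

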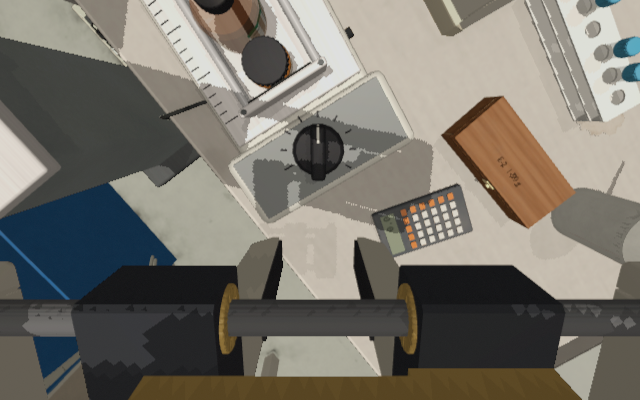

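```bash
python3 - <<'E'
from h import *
c=snap('scene','s40.png');cv2.imwrite('pics/s40c.png',cv2.resize(c['frame'][140:320,230:440],None,fx=3.7,fy=3.3,interpolation=cv2.INTER_CUBIC))
c=dict(np.load('pics/t39.png.npz'));cv2.imwrite('pics/t39c.png',cv2.resize(c['frame'][160:225,355:430],None,fx=10,fy=9,interpolation=cv2.INTER_CUBIC))
E
```

```text
(no output)
```

View pics/s40c.png

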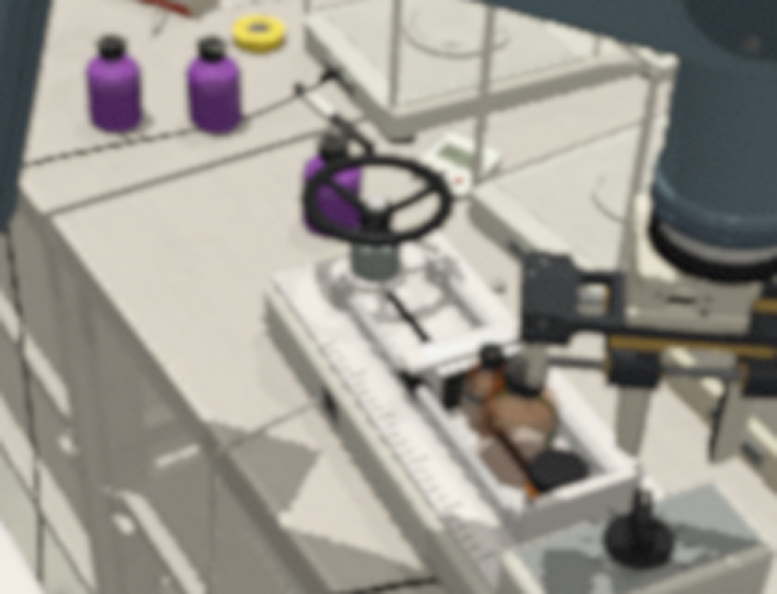

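View pics/t39c.png

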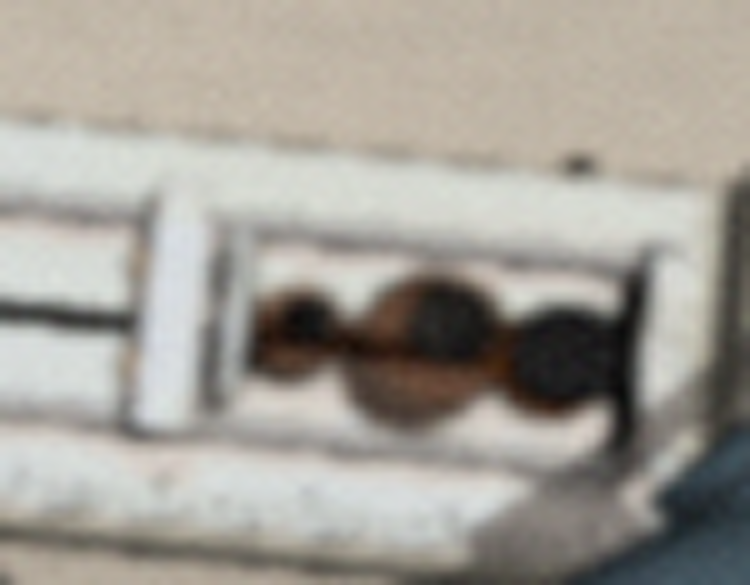

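All three stand clamped in a row, only purple look-alikes remain on the bench, and the gripper touches nothing.

```bash
python3 -c "
from bench import *
print(job_done(),observe()['t'])"
```

```text
the job is handed in; nothing more can be done
the job is handed in; nothing more can be done
```

I loaded the three samples that were there: jar_s, bottle_a and bottle_d, in that order from the end stop. I clamped them with the handwheel, then turned the selector four clicks clockwise and handed the job in at about 44 s. No verdict came back.

**Last checks:**
- **Row:** All three stand upright and centred in the carrier. Only the purple look-alikes are left on the bench to the left of the shaker.
- **Pad:** It is pressed back about 5 to 5.5 mm. The wrist depth image, taken before the selector was turned, shows the slit going from 12 mm to about 6.3 mm. The top camera gives the same value before and after I let go of the wheel and after the selector turn.
- **Selector:** The bar measures 2.08 rad clockwise from off, against a target of 2.09.
- **Gripper:** It is clear of everything. The wheel took about 14 N at most, and nothing touched the jaw.

**What disagreed:**
- The fingertips end about 20 mm short of the reported tool position. My first try at the wheel passed above the spokes; I went 20 mm lower there and allowed for it from then on.
- The wrist camera and the top camera differed by about 2 to 5 mm along the tool's x axis, so I aimed between them.
- My first estimate of the selector's centre was about 6 mm off; I corrected it with the depth images before gripping.

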